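Hang the second shelf bracket in the bench frame

TASK

Hook the loose bracket's two claws into the bare slotted post of the bench frame, level with the bracket that already hangs on the other post and pointing forward like it, so that a shelf can be laid across the two. Then press it down until the claws are fully home and the sprung locking strip snaps over them, and let go. Feel your way in and never force it: the slots' edges bend if the bracket is rammed, dropped or jammed against the post. Leave the other things on the bench where they are.

Things in the scene. Friction and masses are not known exactly. Their poses are not given: they have to be found in the camera images.
- bracket_arm (a point): Where to grasp the loose bracket: the middle of its metal arm (box section 20 wide, 44 high, about 180 mm long), 95 mm from the back of the root plate. At the start the arm lies level, upright, across a carton: this point is 22 mm over the carton's top and 67 mm over the bench. x runs along the arm to the claws, y across it (grasp over the 20 mm), z up.
- bracket: The loose shelf bracket, 0.27 to 0.42 kg: arm with a blue end cap and 12 mm upturned lip at the nose, root plate 26 wide, 80 high, 6 mm thick, level with the arm's top and reaching 36 mm below its underside, hanging over the carton's far end; two claws behind the plate. Origin: foot of the plate's back face, 95 mm ahead (x) of bracket_arm and 58 mm below it; same axes.
- claw (a point): Back of the root plate, middle line, at the underside of the upper claw's neck: 95 mm ahead of bracket_arm, 7 mm above it, 15 mm below the arm's top; same axes. The lower claw is 50 mm below. Each claw: 5 mm thick, 13 mm deep, from 14 mm below the neck's underside (hook) to 9 mm above; at its back a sloping heel that ends 3 mm above the neck's underside.
- slot (a point): On the middle line of the bare post, in its face, at the height of the top slot's sill (lower edge), 215 to 223 mm over the bench. The slots lie in the face plate, up to 10 mm to either side of it (y). x points into the post, y left along the frame, z up. Home: claw at the sill, plate to face. Claws enter with the bracket level, 14 to 23 mm above home; then lower it, hooks behind the face.
- bare_post: Post without a bracket: grey channel 40 wide, 245 mm high. A white face plate, 50 wide, 3 mm thick, is clamped on its front up to 10 mm left or right of the middle (not measured); it has one column of four slots 7 wide, 32 high, 50 mm apart; the top two take the claws. Bracket bearing on it with over 80 N in sum bends it. Origin: 195 mm below slot; same axes.
- frame: Grey bench frame with two posts, on levelling feet (0 to 8 mm up). Origin at the feet, midway between the posts' front faces; x to the back, y left. The posts' tops are up to 277 mm over the bench. Claws that miss the slots butt on the face plate and stop the root plate about 13 mm short of it.
- hung_slot (a point): The same point on the other post, where an equal bracket already hangs home (its arm's top 15 mm above this point, nose 187 mm in front). The posts stand 220 mm apart, parallel; either may be the left one. Axes as slot.
- lock_strip (a joint): Orange sprung strip in the bare post, a nose behind each slot: 0 sprung out (at rest, and when snapped over the claws), up to 0.004 m pushed back; 4 N plus 2 N/mm. About 5 mm above home the heels meet it and push it back 2.5 mm; weight alone does not do it. A push of 10 to 25 N straight down on the arm's top, within 50 mm of the post, drives it home; farther out the hooks jam.
- white_rack: Bystander: white tube rack, 78 x 144 x 103 mm with red-capped tubes, left of the frame; origin under its middle.
- black_rack: Bystander: black tube rack, 78 x 166 x 103 mm with orange-capped tubes, right of the frame; origin under its middle.
- jar: Bystander: clear jar with red lid, 70 mm across, 75 mm high, at the left near the robot; origin under its middle.
- tip_box: Bystander: blue pipette-tip box with clear lid, 85 x 122 x 80 mm, left of the frame; origin under its middle.
Mind the look-alikes: they are no part of the job. Leave any pink look-alike of the bracket alone.

How it is judged (in metres and radians):
On the way:
1. both claws are hooked through the two top slots of the bare post, with the bracket still standing above home (plate within 5 mm of the face) (x of claw in the frame of slot between -0.005 and 0.004 m and y of claw in the frame of slot between -0.012 and 0.012 m and z of claw in the frame of slot between 0.003 and 0.025 m), for 0.1 s.
At the end, for the whole second after the job is handed in: The bracket hangs home in the top two slots of the bare post: claw within 2.5 mm of slot in height and 12 mm sideways, plate within 4 mm of the face, level to 4 and square to 6 degrees; the strip has snapped out again (under 1.2 mm); the bracket is released and at rest (x of claw in the frame of slot between -0.004 and 0.003 m and y of claw in the frame of slot between -0.012 and 0.012 m and z of claw in the frame of slot between -0.0025 and 0.0025 m and angle between the x axis of claw and the x axis of slot, either way round below 0.1 rad and angle between claw's own z axis and vertical below 0.07 rad and value of joint lock_strip below 0.0012 m and linear speed of bracket below 0.01 m/s); the robot touches nothing.
It fails at once if the bracket bears on the bare post with over 80 N in sum (contact force between bracket and bare_post above 80 N).
It fails at once if a bystander is moved by more than 20 mm (distance of any of white_rack, black_rack, jar, tip_box from where it was at the start of the episode above 0.02 m).
It also fails if it takes over 67 s, if anything falls off the work surface, if the arm or the gripper's body presses on something with over 40 N, if the wrist force passes 120 N, or if a joint passes its speed limit or range.

ROBOT

A 7-joint arm with a two-finger parallel gripper is mounted at the origin on the work surface. World frame = base frame: x ahead of the robot, y to its left, z up, the work surface at z = 0. Lengths are in mm, angles in rad, forces in N, time in s.
With the tool pointing down it reaches from about 425 to 1025 mm from the base axis. Payload 3.6 kg.
Tool frame: the origin (TCP) lies at the very end of the fingers, on their centre line; the grasp point (between the pads) lies 19 mm behind it (robot.grip_point_offset is the z of the grasp point in the tool frame, in mm); z points along the fingers, y is the line along which they close (so a half turn about z gives the same grasp; the last joint's range is limited). The gripper opens to 85 mm and grips with 20 to 120 N. Pads are 22 mm wide; open, the fingers measure 114 mm over their backs; the gripper's body (76 mm by 85 mm) begins 54 mm behind the grasp point. The pads swing forward as they close: fully open they stand 13 mm farther back than shut.
Start: joints at [-1.385, 0.591, 0.048, 1.609, -0.033, 0.943, -0.034], TCP at [199.517, 697.01, 206.302] pointing down, gripper open.
Joint ranges: [-2.69, 2.69], [-0.47, 2.24], [-1.27, 1.36], [0.19, 2.51], [-1.53, 4.68], [0.08, 2.07], [-3.09, 3.09]. Speed limits (rad/s): [2.57, 2.57, 3.14, 3.14, 3.14, 3.14, 3.14].

INTERFACE

Orientations are given as [roll, pitch, yaw] about the fixed x, y, z axes, in that order (R = Rz(yaw) Ry(pitch) Rx(roll)).
In Python, from bench import robot, optics gives the robot as it stands.
- The arm moves only by the tool apply_moves, never from a script. Its arguments are lists of equal length, an entry for each row: "travel": the shift along the tool's x, y, z in m, a list of three; "delta_rot": the turn, a rotation vector about the tool's x, y, z in rad, a list of three. A call has exactly 8 rows; each row shifts and turns the commanded pose from where the row before left it, along the tool's axes as they then stand; what a row does not reach is not made up. A row lasts 1/10 s, in which the tool goes at most 50 mm and 8.59 degrees, less where a joint would pass 70% of its speed; a pose out of reach is approached as far as the arm can. A call is refused whole if a number of a shift passes 0.05 or a number of a turn 0.15, either way. A call with a gripper value outside its range is refused whole. "grip" is the finger opening in m, from 0 to 0.0854, set as the call begins (left out, the last holds). The fingers move at their own pace and stop on an object; the grip force is fixed at half the most. Time passes only in rows, so rows that do not move let the fingers close, or fill a call up. It gives the time, the measured TCP pose, the force, the opening and the grip force at its end, in the units of the state.
- robot.get_state(): the state, without advancing time (a new reading comes with each control period).
- optics.read_camera(name): name is "scene" or "top" or "wrist"; returns the picture (400x640x3 uint8, blue, green, red); there is no depth.
- optics.get_calibration(name): a dict with "camera_matrix" (3x3 intrinsics, pixels), "k1" (the pictures are not rectified: a ray, as slopes to the right and down, at radius r is drawn at 1 + k1 r^2 times it, then the intrinsics apply), "world_to_cam" (4x4, takes a point from world to camera coordinates); the wrist camera has in their place "hand_eye" (4x4, takes a point from camera to tool coordinates, whose origin is the TCP and whose axes are the flange's). Camera axes: x right, y up, looking along -z (the intrinsics and any distortion apply to the point x, -y, -z); pixel columns grow to the right and rows downward; lengths in mm; the calibration is good to about 2 mm. A picture is of the moment at which its call begins: read the wrist's pose just before it. get_calibration takes no time and is no camera call.
- robot.finish_job(): hands the job in; it is judged then, once.
The state is a dict: "clock": time; "q": joint angles; "joint_vel": joint speeds; "joint_efforts": joint torques, N m; "eef_pos": TCP position; "tool_rot": TCP orientation; "ft_force": force on the tool from outside, world axes, zero at the start; "wrist_torque": the same for the moment, N m; "finger_gap": finger opening in mm; "grip_force": force on a finger pad.
Only numpy, scipy, OpenCV 4.12 (cv2) and the standard library are available. Lean on these libraries where they do the work, as an engineer would, in place of code of your own. Each camera call takes 0.05 s, during which the arm holds its last target. There are 200 camera calls.

## Working session

There is one attempt and no reset: what is moved stays moved. The work goes in short steps, Python scripts to look and compute and a tool call to move; the robot and the scene stay as the last step left them, time stands still between calls to the robot, and variables do not carry over. Pictures are saved under pics/ and viewed, at most 10 in all, crops included, and the job is handed in when it is done.

Besides the shell and the picture viewer there is one more tool, called after ">>>" in YAML: its name, and indented under it one key for each argument. apply_moves: Moves the arm, as the interface text tells. Its arguments: {"type":"object","properties":{"travel":{"type":"array"},"delta_rot":{"type":"array"},"grip":{"type":"number"}},"required":["travel","delta_rot"]}

```bash
mkdir -p pics; ls; python3 - <<'E'
from bench import robot, optics
import cv2,numpy as np
np.set_printoptions(precision=4,suppress=True)
s=robot.get_state();print(s)
a=optics.read_camera("scene");b=optics.read_camera("top")
cv2.imwrite("pics/scene0.png",a);cv2.imwrite("pics/top0.png",b)
for n in("scene","top","wrist"):print(n,optics.get_calibration(n))
E
```

```text
pics
{'clock': 0.0, 'q': array([-1.3855,  0.5921,  0.0483,  1.6098, -0.0333,  0.9427, -0.0337]), 'joint_vel': array([ 0.0009,  0.0006, -0.0005, -0.0006,  0.0001,  0.0004,  0.0001]), 'joint_efforts': array([ -0.0005, -54.8687,   1.546 , -19.8129,   0.0093,   0.0086,
         0.    ]), 'eef_pos': array([199.2893, 696.1446, 205.1287]), 'tool_rot': array([-3.1393,  0.0001,  2.8629]), 'ft_force': array([-0.8471, -0.143 ,  0.6326]), 'wrist_torque': array([-0.0176,  0.0056, -0.0744]), 'grip_force': 0.0, 'finger_gap': 85.35574393151423}
scene {'camera_matrix': array([[392.9311,   0.    , 321.9681],
       [  0.    , 392.9311, 205.5296],
       [  0.    ,   0.    ,   1.    ]]), 'k1': -0.024745927872696152, 'world_to_cam': array([[   -0.1603,     0.987 ,     0.0123,    79.59  ],
       [   -0.849 ,    -0.1442,     0.5083,   338.8358],
       [    0.5034,     0.071 ,     0.8611, -1369.8578],
       [    0.    ,     0.    ,     0.    ,     1.    ]])}
top {'camera_matrix': array([[378.0479,   0.    , 325.0135],
       [  0.    , 378.0479, 193.9777],
       [  0.    ,   0.    ,   1.    ]]), 'k1': 0.018989709698364294, 'world_to_cam': array([[   -0.0093,    -0.9999,    -0.006 ,     1.9727],
       [    0.9817,    -0.0103,     0.19  ,  -519.2672],
       [   -0.19  ,    -0.0041,     0.9818, -1193.845 ],
       [    0.    ,     0.    ,     0.    ,     1.    ]])}
wrist {'camera_matrix': array([[287.2413,   0.    , 320.2997],
       [  0.    , 287.2413, 193.8462],
       [  0.    ,   0.    ,   1.    ]]), 'k1': -0.012481479315946167, 'hand_eye': array([[  -0.    ,    0.9548,    0.2971,   76.2325],
       [   1.    ,    0.0002,   -0.0004,    0.1445],
       [  -0.0005,    0.2971,   -0.9548, -167.2152],
       [   0.    ,    0.    ,    0.    ,    1.    ]])}
```

View pics/scene0.png

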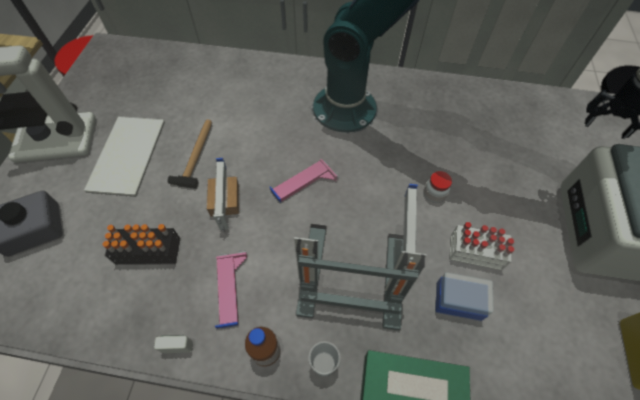

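View pics/top0.png

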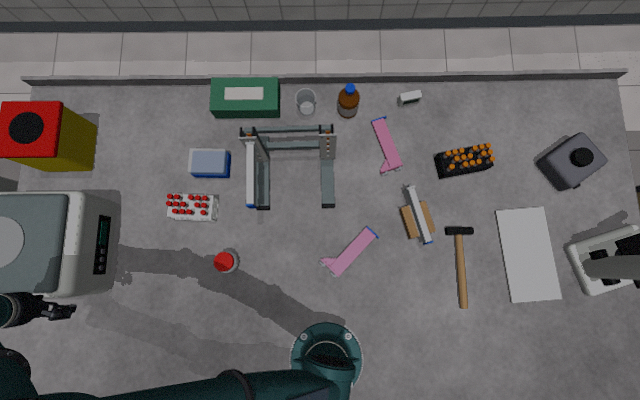

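Scene view: loose bracket at scene (220,190), with its blue nose at (220,160) and claws at (223,228), lying on the carton. In top it is at (418,213), nose (428,242), claws (408,187). Look-alikes: pink at scene (303,180) and (228,290), which are top (350,250) and (386,145), and the bracket already hung at scene (411,220), top (251,175). I choose the light metal one on the carton. The bare post is at scene (310,260), top (327,150). One close crop to check.

```bash
python3 - <<'E'
import cv2,numpy as np
a=cv2.imread("pics/scene0.png");b=cv2.imread("pics/top0.png")
r=lambda i,x,y,w,h,s:cv2.resize(i[y:y+h,x:x+w],(w*s,h*s),interpolation=cv2.INTER_CUBIC)
# each 400x300
o=np.zeros((600,800,3),np.uint8)
o[:300,:400]=r(a,185,145,80,60+0,5)[:300,:400]; 
o[:300,:400]=cv2.resize(a[145:145+90,165:165+120],(400,300),interpolation=cv2.INTER_CUBIC)
o[:300,400:]=cv2.resize(b[175:175+75,370:370+100],(400,300),interpolation=cv2.INTER_CUBIC)
o[300:,:400]=cv2.resize(a[220:220+105,290:290+140],(400,300),interpolation=cv2.INTER_CUBIC)
o[300:,400:]=cv2.resize(b[120:120+90,235:235+120],(400,300),interpolation=cv2.INTER_CUBIC)
cv2.imwrite("pics/crop1.png",o)
E
```

```text
(no output)
```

View pics/crop1.png

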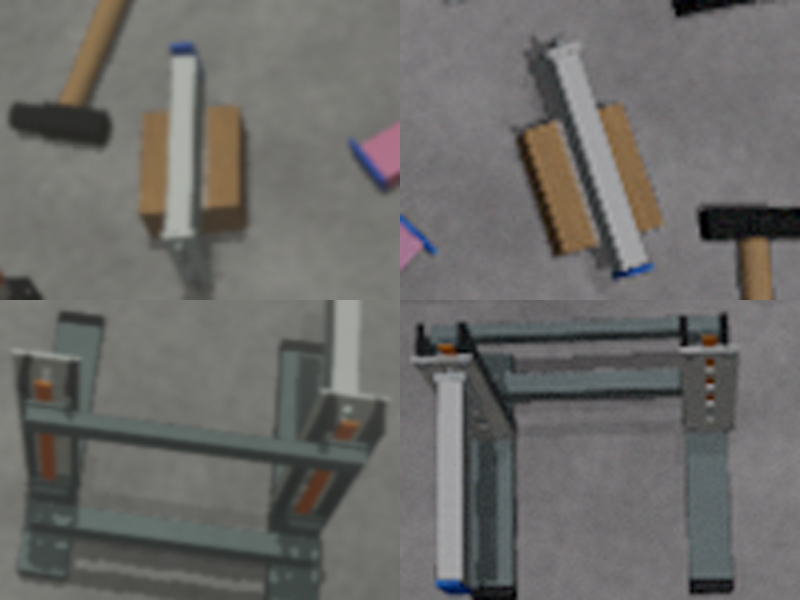

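```bash
cat > h.py <<'E'
import numpy as np,cv2
from scipy.spatial.transform import Rotation as R
from bench import robot, optics
np.set_printoptions(precision=3,suppress=True)
def T_wrist(s):
    T=np.eye(4);T[:3,:3]=R.from_euler('xyz',s['tool_rot']).as_matrix();T[:3,3]=s['eef_pos'];return T
def cam(name,s=None):
    c=optics.get_calibration(name)
    M=np.linalg.inv(c['world_to_cam']) if name!='wrist' else T_wrist(s)@c['hand_eye']
    return c['camera_matrix'],c['k1'],M
def ray(C,p):
    K,k,M=C
    u=cv2.undistortPoints(np.array([[p]],float),K,np.array([k,0,0,0]))[0,0]
    return M[:3,3],M[:3,:3]@np.array([u[0],-u[1],-1.])
def at_z(C,p,z):
    o,d=ray(C,p);return o+d*(z-o[2])/d[2]
def proj(C,X):
    K,k,M=C;X=np.linalg.inv(M)@np.append(X,1)
    x=np.array([[X[0],-X[1],-X[2]]])
    return cv2.projectPoints(x,np.zeros(3),np.zeros(3),K,np.array([k,0,0,0]))[0][0,0]
def tri(obs):
    A=np.zeros((3,3));b=np.zeros(3);L=[]
    for C,p in obs:
        o,d=ray(C,p);d=d/np.linalg.norm(d);P=np.eye(3)-np.outer(d,d);A+=P;b+=P@o;L.append((P,o))
    X=np.linalg.solve(A,b);return X,[np.linalg.norm(P@(X-o)) for P,o in L]
E
python3 - <<'E'
from h import *
S=cam('scene');T=cam('top')
sc=lambda x,y:(x*.3+165-.35,y*.3+145-.35)
st=lambda x,y:((x-400)/4+370-.37,y/4+175-.37)
fs=lambda x,y:(x*.35+290-.32,(y-300)*.35+220-.32)
ft=lambda x,y:((x-400)*.3+235-.35,(y-300)*.3+120-.35)
def go(n,p,q):
    X,e=tri([(S,p),(T,q)]);print(n,X,np.array(e));return X
go('nose top',sc(184,44),st(633,274))
go('root back top',sc(181,241),st(565,42))
print('z89 top:',at_z(T,st(633,274),89),at_z(T,st(565,42),89))
print('z89 scn:',at_z(S,sc(184,44),89),at_z(S,sc(181,241),89))
go('plate top L',fs(79,358),ft(682,351))
go('plate top R(-y)',fs(13,352),ft(739,351))
go('hung plate L',fs(386,402),ft(415,358))
go('hung plate R',fs(321,394),ft(470,358))
E
```

```text
nose top [ 353.143 -319.431  101.694] [2.442 2.442]
root back top [ 536.211 -274.194   92.225] [2.633 2.633]
z89 top: [ 353.359 -320.311   89.   ] [ 537.552 -277.578   89.   ]
z89 scn: [ 344.26  -327.475   89.   ] [ 534.444 -272.644   89.   ]
plate top L [643.442  10.544 271.177] [0.2 0.2]
plate top R(-y) [644.553 -37.543 266.78 ] [0.307 0.307]
hung plate L [640.41  232.661 269.234] [0.37 0.37]
hung plate R [640.748 186.972 266.994] [0.652 0.652]
```

Crop confirms it: grey-white arm, blue cap, on carton, claws toward the frame. The bare post is the one at negative y, with its face at x≈644. I'll work out the arc to look at the bracket from above.

```bash
cat >> h.py <<'E'
def plan(wps,rows,s=None):
    """wps: list of (x,y,z,yaw) tool-down targets; rows per leg. prints tool-axis deltas per row (m, rad)"""
    s=s or robot.get_state();p=np.array(s['eef_pos']);Rc=R.from_euler('xyz',s['tool_rot'])
    for w,n in zip(wps,rows):
        tgt=R.from_euler('xyz',[np.pi,0,w[3]]);rv=(Rc.inv()*tgt).as_rotvec()/n
        d=(np.array(w[:3])-p)/n;tr=[]
        for i in range(n):
            tr.append(np.round(Rc.inv().apply(d)/1000,4).tolist());Rc=Rc*R.from_rotvec(rv)
        print('rot',np.round(rv,4).tolist());print(tr);p=np.array(w[:3])
E
python3 -c "
from h import *
plan([(480,150,330,-2.89),(430,-297,200,-2.89)],[14,10])"
```

```text
rot [-0.0001, -0.0, -0.0379]
[[-0.03, -0.032, -0.0088], [-0.0288, -0.0331, -0.0088], [-0.0275, -0.0342, -0.0088], [-0.0262, -0.0352, -0.0089], [-0.0248, -0.0362, -0.0089], [-0.0235, -0.0371, -0.0089], [-0.022, -0.0379, -0.0089], [-0.0206, -0.0387, -0.0089], [-0.0191, -0.0395, -0.0089], [-0.0176, -0.0402, -0.0089], [-0.0161, -0.0408, -0.0089], [-0.0145, -0.0414, -0.0089], [-0.0129, -0.0419, -0.0089], [-0.0113, -0.0424, -0.0089]]
rot [-0.0, -0.0, 0.0]
[[0.016, -0.042, 0.013], [0.016, -0.042, 0.013], [0.016, -0.042, 0.013], [0.016, -0.042, 0.013], [0.016, -0.042, 0.013], [0.016, -0.042, 0.013], [0.016, -0.042, 0.013], [0.016, -0.042, 0.013], [0.016, -0.042, 0.013], [0.016, -0.042, 0.013]]
```

>>> apply_moves:
  travel:
    - [-0.03,-0.032,-0.015]
    - [-0.0288,-0.0331,-0.015]
    - [-0.0275,-0.0342,-0.015]
    - [-0.0262,-0.0352,-0.013]
    - [-0.0248,-0.0362,-0.013]
    - [-0.0235,-0.0371,-0.01]
    - [-0.022,-0.0379,-0.01]
    - [-0.0206,-0.0387,-0.009]
  delta_rot:
    - [0,0,-0.038]
    - [0,0,-0.038]
    - [0,0,-0.038]
    - [0,0,-0.038]
    - [0,0,-0.038]
    - [0,0,-0.038]
    - [0,0,-0.038]
    - [0,0,-0.038]
  grip: 0.0854

```text
clock: 0.9
eef_pos: [360.5, 382.9, 306.5]
tool_rot: [-3.141, -0.0, -3.115]
ft_force: [0.8, 0.2, -1.1]
finger_gap: 85.4
grip_force: 0.0
```

>>> apply_moves:
  travel:
    - [-0.0191,-0.0395,-0.006]
    - [-0.0176,-0.0402,-0.006]
    - [-0.0161,-0.0408,-0.006]
    - [-0.0145,-0.0414,-0.006]
    - [-0.0129,-0.0419,0]
    - [-0.0113,-0.0424,0]
    - [0.016,-0.042,0]
    - [0.016,-0.042,0]
  delta_rot:
    - [0,0,-0.038]
    - [0,0,-0.038]
    - [0,0,-0.038]
    - [0,0,-0.038]
    - [0,0,-0.038]
    - [0,0,-0.038]
    - [0,0,0]
    - [0,0,0]

```text
clock: 1.7
eef_pos: [470.7, 59.7, 330.0]
tool_rot: [-3.141, -0.001, -2.889]
ft_force: [-0.6, 0.4, -0.4]
finger_gap: 85.3
grip_force: 0.0
```

```bash
python3 -c "
from h import *
s=robot.get_state();print(s['clock'],s['eef_pos'],s['tool_rot'],s['q'])
plan([(430,-297,200,-2.89)],[8])"
```

```text
1.7 [470.718  59.686 329.964] [-3.141 -0.001 -2.889] [-0.431  0.128  0.235  2.016 -0.035  1.003  1.645]
rot [-0.0, -0.0001, 0.0002]
[[0.0161, -0.0419, 0.0163], [0.0161, -0.0419, 0.0163], [0.0161, -0.0419, 0.0163], [0.0161, -0.0419, 0.0163], [0.0161, -0.0419, 0.0163], [0.016, -0.0419, 0.0163], [0.016, -0.0419, 0.0163], [0.016, -0.0419, 0.0162]]
```

```bash
cat >> h.py <<'E'
import pickle
def snap(n):
    s=robot.get_state();i=optics.read_camera('wrist');cv2.imwrite(f'pics/{n}.png',i);pickle.dump(s,open(f'pics/{n}.pkl','wb'));return i,s
def wcam(n): return cam('wrist',pickle.load(open(f'pics/{n}.pkl','rb')))
E
python3 -c "
from h import *
snap('w0')"
```

>>> apply_moves:
  travel:
    - [0.016,-0.042,0.016]
    - [0.016,-0.042,0.016]
    - [0.016,-0.042,0.016]
    - [0.016,-0.042,0.016]
    - [0.016,-0.042,0.016]
    - [0.016,-0.042,0.016]
    - [0.016,-0.042,0.016]
    - [0.016,-0.042,0.016]
  delta_rot:
    - [0,0,0]
    - [0,0,0]
    - [0,0,0]
    - [0,0,0]
    - [0,0,0]
    - [0,0,0]
    - [0,0,0]
    - [0,0,0]

```text
clock: 2.55
eef_pos: [430.7, -296.9, 201.5]
tool_rot: [3.141, -0.0, -2.888]
ft_force: [1.8, -0.1, 0.7]
finger_gap: 85.7
grip_force: 0.0
```

```bash
python3 -c "
from h import *
i,s=snap('w1');print(s['eef_pos'],s['tool_rot'])
a=cv2.imread('pics/w0.png')
o=np.zeros((600,800,3),np.uint8)
o[:300,:480]=cv2.resize(i,(480,300),interpolation=cv2.INTER_AREA)
o[300:,:480]=cv2.resize(a,(480,300),interpolation=cv2.INTER_AREA)
cv2.imwrite('pics/c2.png',o[:,:480])"
```

```text
[ 430.67  -296.935  201.451] [ 3.141 -0.    -2.888]
```

View pics/c2.png

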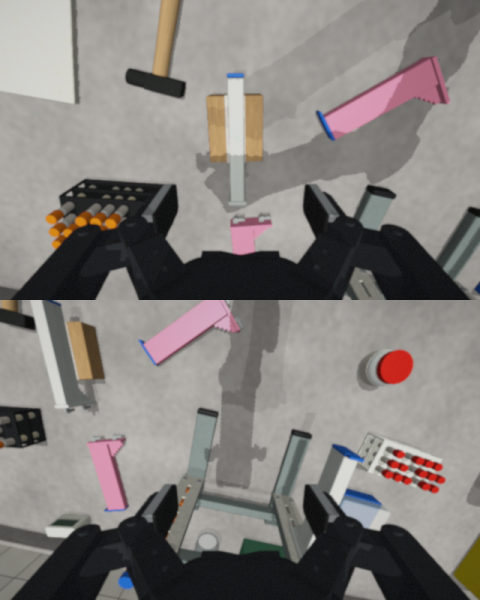

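w1: bracket arm in line with the fingers, nose at about (315,100) px and root at about (316,273) px full-res. w0: bare post face with slots at left (~(245,660−400)) partly behind the finger. Close crop for accurate pixels.

```bash
python3 -c "
from h import *
i=cv2.imread('pics/w1.png');a=cv2.imread('pics/w0.png')
o=np.zeros((600,800,3),np.uint8)
c=i[88:288,265:365];o[:,:300]=cv2.resize(c,(300,600),interpolation=cv2.INTER_CUBIC)
c=a[225:345,215:315];o[:,300:]=cv2.resize(c,(500,600),interpolation=cv2.INTER_CUBIC)
cv2.imwrite('pics/c3.png',o)"
```

```text
(no output)
```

View pics/c3.png

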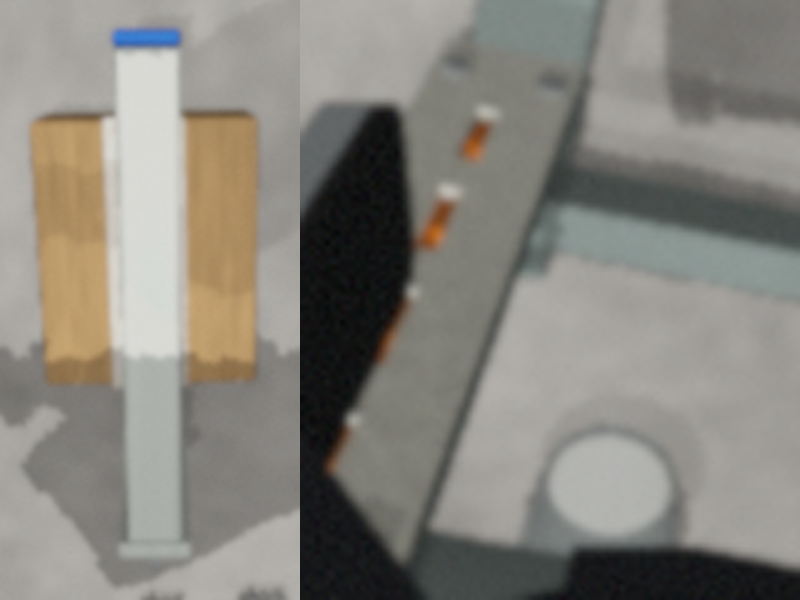

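```bash
python3 - <<'E'
from h import *
S=cam('scene');T=cam('top');W=wcam('w1');V=wcam('w0')
sc=lambda x,y:(x*.3+165-.35,y*.3+145-.35)
st=lambda x,y:((x-400)/4+370-.37,y/4+175-.37)
w=lambda x,y:(x/3+265-.33,y/3+88-.33)
ft=lambda x,y:((x-400)*.3+235-.35,(y-300)*.3+120-.35)
v=lambda x,y:((x-300)/5+215-.4,y/5+225-.4)
r89=at_z(W,w(154.5,557),89);n101=at_z(W,w(147,30),101);a0=at_z(W,w(147.5,60),89);a1=at_z(W,w(155.5,540),89)
print('root',r89,'lip',n101,'len',np.linalg.norm((r89-n101)[:2]),'yaw',np.arctan2(*(r89-n101)[1::-1]),np.arctan2(*(a1-a0)[1::-1]))
print('width',np.linalg.norm(at_z(W,w(119,557),89)-at_z(W,w(190,557),89)),np.linalg.norm(at_z(W,w(115,60),89)-at_z(W,w(180,60),89)))
for n,ob in dict(ST=[(S,sc(181,241)),(T,st(565,42))],WT=[(W,w(154.5,557)),(T,st(565,42))],WS=[(W,w(154.5,557)),(S,sc(181,241))],all3=[(W,w(154.5,557)),(S,sc(181,241)),(T,st(565,42))]).items():print(n,*tri(ob))
for n,ob in dict(lipWS=[(W,w(147,30)),(S,sc(184,44))],lip3=[(W,w(147,30)),(S,sc(184,44)),(T,st(633,274))]).items():print(n,*tri(ob))
# slot sill = bottom of slot (lower edge, bottom white bit? ) top view slots pixel
for k,(t,vv) in enumerate([((710,366),(353,423)),((710,382),(413,293)),((710,400),(450,190)),((711,418),(486,112))]):
    print('slot?',*tri([(T,ft(*t)),(V,v(*vv))]))
E
```

```text
root [ 532.36  -274.861   89.   ] lip [ 352.741 -322.739  101.   ] len 185.89097314660916 yaw 0.26049754558227645 0.26439462040590156
width 26.438310009815225 20.227547427881454
ST [ 536.211 -274.194   92.225] [np.float64(2.632832613758762), np.float64(2.632832613758614)]
WT [ 536.303 -276.186   86.187] [np.float64(2.6256422499143355), np.float64(2.6256422499141583)]
WS [ 533.511 -274.027   86.719] [np.float64(0.566133855097437), np.float64(0.5661338550974215)]
all3 [ 534.949 -275.056   88.154] [np.float64(1.8013009426741489), np.float64(2.277050464304061), np.float64(3.711101374588279)]
lipWS [ 352.639 -322.578  100.765] [np.float64(0.19443413170884616), np.float64(0.19443413170903104)]
lip3 [ 352.628 -320.991   99.737] [np.float64(1.7822913029275025), np.float64(1.7316265188559958), np.float64(3.4019554414883957)]
slot? [651.654 -11.972 210.378] [np.float64(1.2012921498657452), np.float64(1.2012921498657707)]
slot? [656.353 -12.511 151.715] [np.float64(0.7457364453883479), np.float64(0.7457364453883283)]
slot? [654.085 -13.781 102.503] [np.float64(0.5959544955828191), np.float64(0.5959544955827962)]
slot? [649.732 -14.032  58.259] [np.float64(0.2077450704676139), np.float64(0.20774507046756824)]
```

Root plate, lip, length 186, and widths 26/20 all match, so the grasp point is (441,−300,67) with bracket yaw 0.262.

```bash
python3 -c "
from h import *
plan([(440.7,-299.6,54,-2.8795)],[8])"
```

```text
rot [-0.0007, -0.0005, -0.0024]
[[-0.0019, 0.0005, 0.0183], [-0.0019, 0.0005, 0.0183], [-0.0019, 0.0005, 0.0183], [-0.0019, 0.0004, 0.0183], [-0.0018, 0.0004, 0.0183], [-0.0018, 0.0004, 0.0183], [-0.0018, 0.0004, 0.0183], [-0.0018, 0.0004, 0.0183]]
```

>>> apply_moves:
  travel:
    - [-0.002,0.0005,0.024]
    - [-0.002,0.0005,0.024]
    - [-0.002,0.0005,0.024]
    - [-0.002,0.0005,0.024]
    - [-0.002,0.0005,0.024]
    - [0,0,0.014]
    - [0,0,0.008]
    - [0,0,0.004]
  delta_rot:
    - [0,0,-0.002]
    - [0,0,-0.002]
    - [0,0,-0.002]
    - [0,0,-0.002]
    - [0,0,0]
    - [0,0,0]
    - [0,0,0]
    - [0,0,0]

```text
clock: 3.4
eef_pos: [439.8, -290.3, 55.6]
tool_rot: [3.141, -0.001, -2.88]
ft_force: [-0.1, 0.4, 0.8]
finger_gap: 85.4
grip_force: 0.0
```

>>> apply_moves:
  travel:
    - [0,0,0]
    - [0,0,0]
    - [0,0,0]
    - [0,0,0]
    - [0,0,0]
    - [0,0,0]
    - [0,0,0]
    - [0,0,0]
  delta_rot:
    - [0,0,0]
    - [0,0,0]
    - [0,0,0]
    - [0,0,0]
    - [0,0,0]
    - [0,0,0]
    - [0,0,0]
    - [0,0,0]
  grip: 0.0

```text
clock: 4.2
eef_pos: [440.9, -291.8, 57.2]
tool_rot: [-3.139, 0.002, -2.881]
ft_force: [-0.4, -0.7, 6.0]
finger_gap: 18.1
grip_force: 57.5
```

>>> apply_moves:
  travel:
    - [0,0,-0.005]
    - [0,0,-0.01]
    - [0,0,-0.015]
    - [0,0,-0.02]
    - [0,0,-0.02]
    - [0,0,-0.01]
    - [0,0,0]
    - [0,0,0]
  delta_rot:
    - [0,0,0]
    - [0,0,0]
    - [0,0,0]
    - [0,0,0]
    - [0,0,0]
    - [0,0,0]
    - [0,0,0]
    - [0,0,0]

```text
clock: 5.0
eef_pos: [439.7, -290.2, 136.0]
tool_rot: [3.141, -0.0, -2.88]
ft_force: [0.3, 0.2, -3.1]
finger_gap: 18.1
grip_force: 57.4
```

```bash
python3 -c "
from h import *
s=robot.get_state();print(s['eef_pos'],s['tool_rot'],s['ft_force'],s['wrist_torque'],s['q'])
i,s=snap('w2');print(s['eef_pos'],s['tool_rot'])
t=optics.read_camera('top');cv2.imwrite('pics/top2.png',t)
sc=optics.read_camera('scene');cv2.imwrite('pics/scene2.png',sc)
s=robot.get_state();print(s['eef_pos'],s['tool_rot'],s['ft_force'],s['wrist_torque'])
o=np.zeros((600,800,3),np.uint8)
o[:,:400]=cv2.resize(i[20:320,220:420],(400,600),interpolation=cv2.INTER_CUBIC)
o[:300,400:]=cv2.resize(t[160:265,350:490],(400,300),interpolation=cv2.INTER_CUBIC)
o[300:,400:]=cv2.resize(sc[120:120+105,150:290],(400,300),interpolation=cv2.INTER_CUBIC)
cv2.imwrite('pics/c4.png',o)"
```

```text
[ 439.658 -290.17   136.005] [ 3.141 -0.    -2.88 ] [ 0.32   0.235 -3.086] [ 0.011  0.029 -0.006] [ 0.237  0.468  0.35   2.123 -0.28   0.594  2.617]
[ 439.658 -290.17   136.005] [ 3.141 -0.    -2.88 ]
[ 439.288 -290.178  135.355] [ 3.14  -0.002 -2.88 ] [ 0.035  0.145 -3.466] [-0.01  -0.014 -0.025]
```

View pics/c4.png

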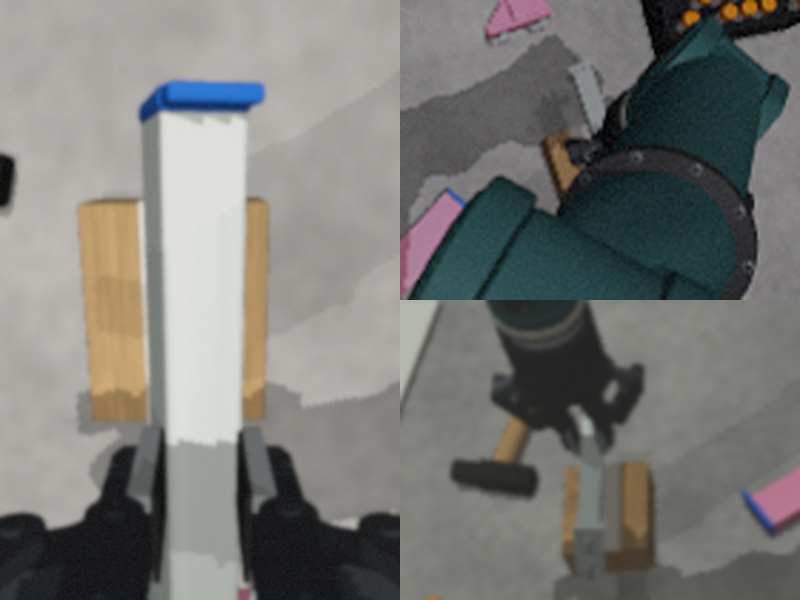

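```bash
python3 -c "
from h import *
i=cv2.imread('pics/w2.png');sc=cv2.imread('pics/scene2.png')
o=np.zeros((600,800,3),np.uint8)
o[:300,:500]=cv2.resize(i[50:110,270:370],(500,300),interpolation=cv2.INTER_CUBIC)
o[300:,:500]=cv2.resize(i[225:325,240:406],(500,300),interpolation=cv2.INTER_CUBIC)
o[:,500:]=cv2.resize(sc[155:235,195:235],(300,600),interpolation=cv2.INTER_CUBIC)
cv2.imwrite('pics/c5.png',o)"
```

```text
(no output)
```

View pics/c5.png

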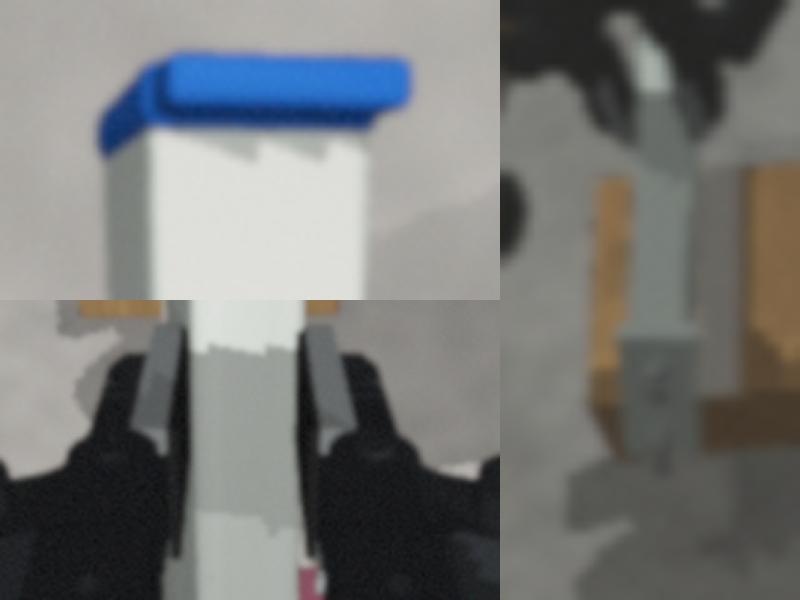

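```bash
cat > fit.py <<'E'
from h import *
from scipy.optimize import least_squares
W=wcam('w2');S=cam('scene');s=pickle.load(open('pics/w2.pkl','rb'));TW=T_wrist(s)
n=lambda x,y:(x/5+270-.4,y/5+50-.4)
l=lambda x,y:(x/3.012+240-.33,(y-300)/3+225-.33)
q=lambda x,y:((x-500)/7.5+195-.43,y/7.5+155-.43)
B0=R.from_euler('y',np.pi)
pts=[(W,(-92,-10,34),n(168,57)),(W,(-92,10,34),n(411,57))]
spts=[(S,(95,-13,22),q(622,336)),(S,(95,13,22),q(699,328)),(S,(95,-13,-58),q(622,452)),(S,(95,13,-58),q(697,454))]
lines=[((-10,22),[n(150,150),n(151,290),l(193,350),l(197,550)]),((10,22),[n(365,150),n(364,290),l(303,350),l(300,550)]),((-10,-22),[n(106,200),n(108,290)])]
def pose(p): return p[:3],R.from_rotvec(p[3:6])*B0
def world(p,X):
    t,r=pose(p);return TW[:3,:3]@(r.apply(X)+t)+TW[:3,3]
def res(p,full=False):
    e=[]
    for C,X,u in pts: e+=list(proj(C,world(p,X))-u)
    for (y,z),us in lines:
        a=proj(W,world(p,(-85,y,z)));b=proj(W,world(p,(30,y,z)));d=(b-a)/np.linalg.norm(b-a)
        e+=[np.cross(d,np.array(u)-a) for u in us]
    for C,X,u in spts: e+=list((proj(C,world(p,X))-u-p[6:8])*1.)
    return np.array(e+list(p[6:8]/3))
if __name__=='__main__':
    import warnings;warnings.simplefilter('ignore')
    r=least_squares(res,[0,0,-14,0,0,0,0,0],loss='soft_l1')
    print(r.x,np.sqrt(np.mean(r.fun**2)));print(res(r.x).round(1))
    t,Rr=pose(r.x);b=R.from_matrix(TW[:3,:3])*Rr
    print('bracket world rpy',b.as_euler('xyz'),'arm',world(r.x,(0,0,0)),'claw',world(r.x,(95,0,7)))
E
python3 fit.py
```

```text
[ 0.774 -2.855 -7.365  0.193 -0.008 -0.004  0.635  2.064] 0.41718991877934064
[-0.2 -0.6 -0.7  0.6  0.1  0.5 -0.2  0.1  0.5  0.2  0.1 -0.  -0.4 -0.2
 -0.6 -0.4 -0.2  0.8  0.4  0.1  0.4 -0.1  0.2  0.7]
bracket world rpy [-0.192 -0.007  0.267] arm [ 439.653 -293.132  143.367] claw [ 530.894 -266.826  150.917]
```

Held, but rolled −0.19 rad in the pads (first grasp was 9 mm off centre). The fit is good to 0.4 px, so I'll compensate with the tool. Now I fit the face plate and slots from all views.

```bash
cat > fitslot.py <<'E'
from h import *
from scipy.optimize import least_squares
S=cam('scene');T=cam('top');V=wcam('w0')
fs=lambda x,y:(x*.35+290-.32,(y-300)*.35+220-.32)
ft=lambda x,y:((x-400)*.3+235-.35,(y-300)*.3+120-.35)
v=lambda x,y:((x-300)/5+215-.4,y/5+225-.4)
# p: x,y,z(sill), yaw, ztop-z ; biases scene(2) top(2) wrist(2)
obs=[(S,0,('t',25),fs(79,357)),(S,0,('t',-25),fs(13,352)),(T,1,('t',25),ft(682,351)),(T,1,('t',-25),ft(739,351))]
obs+=[(V,2,('s',0),v(353,424)),(V,2,('s',1),v(413,293)),(V,2,('s',2),v(450,192)),(V,2,('s',3),v(486,114))]
obs+=[(T,1,('s',0),ft(710,365)),(T,1,('s',1),ft(710,383)),(T,1,('s',2),ft(711,400)),(T,1,('s',3),ft(711,418))]
def X(p,k):
    l=np.array([1.5,k[1],p[4]]) if k[0]=='t' else np.array([1.5,0,-50*k[1]])
    c,s=np.cos(p[3]),np.sin(p[3]);return np.array([p[0]+c*l[0]-s*l[1],p[1]+s*l[0]+c*l[1],p[2]+l[2]])
def res(p):
    e=[]
    for C,b,k,u in obs:e+=list(proj(C,X(p,k))-u-p[5+2*b:7+2*b])
    return np.array(e+list(p[5:]/1.0)+[(p[3]-.01)/.02])
r=least_squares(res,[644,-13,219,0,50]+[0]*6,loss='soft_l1')
print(r.x);print(res(r.x).round(1))
J=r.jac;print('sd',np.sqrt(np.diag(np.linalg.inv(J.T@J)))[:5]*.6)
E
python3 fitslot.py
```

```text
[642.113 -11.185 220.287   0.013  45.07    0.809   0.497  -0.675   0.974
  -0.386   0.09 ]
[ 0.7  1.2  0.1 -0.3 -0.5 -0.2  0.3 -0.6 -1.4 -0.5 -1.4  0.1  0.7  0.4
  1.   0.   0.   0.7  0.1  0.7 -0.2  0.6 -0.2 -0.3  0.8  0.5 -0.7  1.
 -0.4  0.1  0.2]
sd [1.571 0.958 2.213 0.012 4.166]
```

```bash
cat >> h.py <<'E'
TB=np.array([0.774,-2.855,-7.365]);RB=R.from_rotvec([.193,-.008,-.004])*R.from_euler('y',np.pi)
SLOT=np.array([642.1,-11.2,220.3]);YAW=.01
def target(off,yaw=YAW,slot=SLOT):
    Rb=R.from_euler('z',yaw);Rt=Rb*RB.inv()
    claw=slot+Rb.apply(off);return claw-Rb.apply([95,0,7])-Rt.apply(TB),Rt
def deltas(P,Rt,n,s=None):
    s=s or robot.get_state();p=np.array(s['eef_pos']);Rc=R.from_euler('xyz',s['tool_rot'])
    rv=(Rc.inv()*Rt).as_rotvec()/n;tr=[]
    for i in range(n):
        tr.append(np.round(Rc.inv().apply((P-p)/n)/1000,4).tolist());Rc=Rc*R.from_rotvec(rv)
    print('from',p,'to',P,Rt.as_euler('xyz'));print('rot',np.round(rv,4).tolist());print(tr)
def clawrel(s,slot=SLOT,yaw=YAW):
    T=T_wrist(s);c=T[:3,3]+T[:3,:3]@(TB+RB.apply([95,0,7]))
    return R.from_euler('z',-yaw).apply(c-slot),(R.from_euler('z',-yaw)*R.from_matrix(T[:3,:3])*RB).as_euler('xyz')
E
python3 -c "
from h import *
s=robot.get_state();print(clawrel(s))
deltas(*target([-35,0,18.5]),14)"
```

```text
(array([-114.095, -254.556,  -70.145]), array([-0.191, -0.006,  0.256]))
from [ 439.288 -290.178  135.355] to [512.796  -8.281 225.113] [ 2.949 -0.008 -3.135]
rot [-0.0137, -0.0013, 0.0182]
[[-0.0103, 0.0181, -0.0064], [-0.0099, 0.0184, -0.0061], [-0.0096, 0.0186, -0.0059], [-0.0093, 0.0189, -0.0056], [-0.0089, 0.0191, -0.0053], [-0.0086, 0.0194, -0.0051], [-0.0083, 0.0196, -0.0048], [-0.0079, 0.0198, -0.0045], [-0.0075, 0.02, -0.0042], [-0.0072, 0.0202, -0.0039], [-0.0068, 0.0204, -0.0036], [-0.0065, 0.0205, -0.0034], [-0.0061, 0.0207, -0.0031], [-0.0057, 0.0208, -0.0028]]
```

>>> apply_moves:
  travel:
    - [-0.0103,0.0181,-0.0064]
    - [-0.0099,0.0184,-0.0061]
    - [-0.0096,0.0186,-0.0059]
    - [-0.0093,0.0189,-0.0056]
    - [-0.0089,0.0191,-0.0053]
    - [-0.0086,0.0194,-0.0051]
    - [-0.0083,0.0196,-0.0048]
    - [-0.0079,0.0198,-0.0045]
  delta_rot:
    - [-0.0137,-0.0013,0.0182]
    - [-0.0137,-0.0013,0.0182]
    - [-0.0137,-0.0013,0.0182]
    - [-0.0137,-0.0013,0.0182]
    - [-0.0137,-0.0013,0.0182]
    - [-0.0137,-0.0013,0.0182]
    - [-0.0137,-0.0013,0.0182]
    - [-0.0137,-0.0013,0.0182]

```text
clock: 5.95
eef_pos: [481.6, -128.7, 187.0]
tool_rot: [3.031, 0.001, -3.027]
ft_force: [0.7, -0.0, -2.8]
finger_gap: 18.1
grip_force: 57.4
```

>>> apply_moves:
  travel:
    - [-0.0075,0.02,-0.0042]
    - [-0.0072,0.0202,-0.0039]
    - [-0.0068,0.0204,-0.0036]
    - [-0.0065,0.0205,-0.0034]
    - [-0.0061,0.0207,-0.0031]
    - [-0.0057,0.0208,-0.0028]
    - [0,0,0]
    - [0,0,0]
  delta_rot:
    - [-0.0137,-0.0013,0.0182]
    - [-0.0137,-0.0013,0.0182]
    - [-0.0137,-0.0013,0.0182]
    - [-0.0137,-0.0013,0.0182]
    - [-0.0137,-0.0013,0.0182]
    - [-0.0137,-0.0013,0.0182]
    - [0,0,0]
    - [0,0,0]

```text
clock: 6.75
eef_pos: [512.9, -9.0, 225.2]
tool_rot: [2.951, -0.008, -3.134]
ft_force: [-0.7, -0.2, -2.8]
finger_gap: 18.5
grip_force: 57.5
```

```bash
python3 -c "
from h import *
i,s=snap('w3');print(s['clock'],s['q'],s['ft_force']);print(clawrel(s))
t=optics.read_camera('top');cv2.imwrite('pics/top3.png',t)
sc=optics.read_camera('scene');cv2.imwrite('pics/scene3.png',sc)
o=np.zeros((600,800,3),np.uint8)
o[:300,:400]=cv2.resize(i[40:340,120:520],(400,300))
o[:300,400:]=cv2.resize(i[45:105,280:360],(400,300),interpolation=cv2.INTER_CUBIC)
o[300:,:400]=cv2.resize(t[110:110+75,280:380],(400,300),interpolation=cv2.INTER_CUBIC)
o[300:,400:]=cv2.resize(sc[190:190+90,270:390],(400,300),interpolation=cv2.INTER_CUBIC)
cv2.imwrite('pics/c6.png',o)"
```

```text
6.75 [-0.215  0.333  0.341  2.064 -0.407  0.836  1.974] [-0.688 -0.155 -2.8  ]
(array([-34.938,  -0.597,  18.635]), array([-0.002, -0.001,  0.001]))
```

View pics/c6.png

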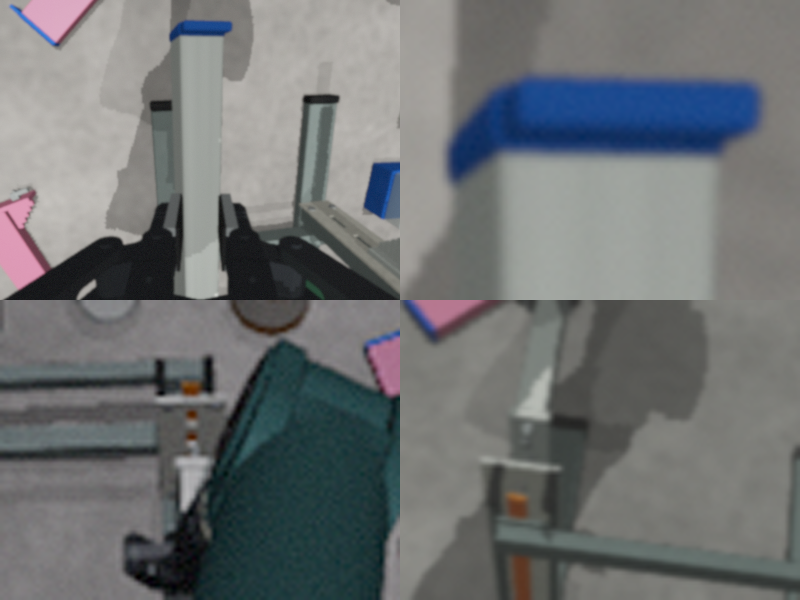

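```bash
python3 - <<'E'
from h import *
T=cam('top');S=cam('scene');s=pickle.load(open('pics/w3.pkl','rb'));M=T_wrist(s)
w=lambda X:M[:3,:3]@(RB.apply(X)+TB)+M[:3,3]
g=lambda f:cv2.cvtColor(cv2.imread(f),cv2.COLOR_BGR2GRAY)
t=g('pics/top3.png');sc=g('pics/scene3.png');tc=cv2.imread('pics/top3.png').astype(int);scc=cv2.imread('pics/scene3.png').astype(int)
for n,X in dict(plTopL=w((95,13,22)),plTopR=w((95,-13,22)),slotSill=SLOT,slot2=SLOT-[0,0,50],faceTopL=SLOT+[0,25,45],faceTopR=SLOT+[0,-25,45]).items():print(n,X,'top',proj(T,X),'scene',proj(S,X))
print('top rows cols 318..338')
for r in (209,211,212,214,216,218,219,224,225,226,228,231):print(r,t[r,318:340],(tc[r,318:340,2]-tc[r,318:340,0]))
print('scene rows, cols 292..340')
for r in (226,228,230,238,239,250,252):print(r,sc[r,292:328],(scc[r,292:328,2]-scc[r,292:328,0]))
E
```

```text
plTopL [607.022   0.881 253.911] top [322.84  149.418] scene [315.604 227.66 ]
plTopR [607.297 -25.117 253.96 ] top [332.115 149.218] scene [303.697 225.974]
slotSill [642.1 -11.2 220.3] top [327.03  141.328] scene [307.471 248.007]
slot2 [642.1 -11.2 170.3] top [327.043 146.709] scene [307.898 257.052]
faceTopL [642.1  13.8 265.3] top [318.06  136.153] scene [318.879 240.856]
faceTopR [642.1 -36.2 265.3] top [335.978 135.957] scene [295.272 237.25 ]
top rows cols 318..338
209 [74 75 57 30 31 30 37 38 36 47 42 43 47 45 46 41 51 49 49 50 52 48] [ -2   2   0 -19 -19 -24 -22 -25 -27 -19 -21 -29 -20 -27 -28 -29 -22 -27
 -29 -26 -27 -32]
211 [82 76 50 27 34 35 44 41 39 40 42 41 48 46 43 47 49 47 50 49 50 52] [  1  -1  -7 -19 -20 -22 -21 -24 -22 -26 -26 -28 -22 -27 -27 -31 -24 -28
 -28 -28 -28 -29]
212 [96 80 46 31 35 38 42 36 40 36 46 46 40 48 49 45 45 47 50 48 47 53] [  2  -3  -3 -20 -22 -20 -15 -28 -20 -27 -25 -22 -29 -22 -27 -29 -31 -26
 -25 -33 -29 -29]
214 [84 59 29 36 42 35 30 41 44 35 46 42 43 45 49 42 43 52 46 46 51 47] [  1   0 -17 -20 -18 -25 -37 -18 -19 -34 -24 -27 -29 -27 -30 
[... 2470 characters left out ...]
 131 127 114  99  94  89  75  67  65  65  69  70  71  78  84  86] [ 5  4  5  4  4  3  1  2  2  3  3  3  2  3  2  3  2  3  2  1  1  1  0  0
  0  0 -1 -4 -3 -3 -4 -3 -1  3  4  3]
250 [128 122 107  84  60  50  48  53  70  79  77  74  77  80  81  83  85  88
  88  85  71  56  49  47  51  60  66  65  66  69  69  77  87  98 114 125] [ 5  5  5  3  1  2  1  2  6 18 40 62 72 76 72 53 24  8  5  5  3  2  2  1
  0 -1 -2 -3 -4 -4 -2  1  2  3  4  4]
252 [123 110  95  85  70  55  50  52  65  77  75  68  65  64  66  71  80  88
  89  86  73  57  50  47  50  60  66  66  69  71  71  80  95 112 123 124] [ 5  4  3  4  2  0  1  1  3 12 30 52 60 61 58 45 22  9  6  4  4  2  1  0
  0  0 -2 -2 -3 -4 -1  2  3  4  4  5]
```

```bash
python3 - <<'E'
from h import *
tc=cv2.imread('pics/top3.png').astype(int);t=tc.mean(2).astype(int)
t0=cv2.imread('pics/top0.png').astype(int)
for r in (134,135,136,139,141,143,145,147,148,149,150,151,152,154,156):print(r,t[r,315:340],(tc[r,315:340,2]-tc[r,315:340,0]))
E
```

```text
134 [119 124 123 128 140 148 153 157 159 160 148 134 137 136 140 153 148 132
 132 146 145 141 138 133  98] [ 1  1  3 -2 -2 -1  0 -2 -2 -5  0  8  8 11  8  0 -3  1  2  1 -1 -1  1  0
 -2]
135 [102 104 107 115 135 148 148 146 144 142 137 125 130 127 128 127 127 123
 125 122 111 117 137 119  55] [ 2  2 -1 -1 -2 -2 -3  0 -2 -1 -3 -3 -2 -2 -2  0  0  0 -3 -5 -2  0  0  3
 -1]
136 [ 82  77  80  78  79  78  79  81  81  75  79  83  81  86  85  86  73  72
  81  86  75 101 127  97  22] [ -2   0  -1  -2   2  -4  -3  -6  -2   3   2   1   1   1   1   4   0  -1
 -12  -7  -4   2   0   0  -1]
139 [86 86 89 89 85 87 87 86 84 85 87 85 72 66 79 85 88 89 86 89 86 80 49 11
 26] [ 1  0  1  0  2  3  0  3  3 -1  1 19 52 54 21  2  1  3  4  4  2 -1 -5 -5
 -6]
141 [113 108 110  96  80  84  83  87  85  83  87  99 116 119  98  82  86  83
  84  87  83  56  14  27  47] [ -8 -11  -8 -12  -3   1   4   2   4   3   3  -1   1   0   3   1   1   3
   2   1   1   2   1  -3 -20]
143 [110 111 111  94  83  87  88  84  88  87  89  73  57  59  76  87  83  83
  86  84  53  32  28  38  55] [-13 -13 -12  -9  -4   6   5   5   4   3   
[... 1249 characters left out ...]
   3  -3  -5  -2  -3  -1  -2  -1  -3  -5
  -7 -17 -28 -22 -22 -29 -30]
152 [118 118 116 116  97  75  85  83  90  95 136 162 161 162 161 148 116  83
  25  41  40  30  39  44  38] [  0   0   1  -1  -2   1   2   2   1  -3  -2  -1  -1  -2  -3  -2  -6  -4
  -8 -16 -20 -18 -22 -27 -21]
154 [120 121 122 123 103  78  83  82  79  69 140 173 171 172 164 142 103  62
  31  27  26  33  42  26  37] [  2   0  -1   1   1   1   3   3   2  -1  -2  -2  -2   0  -2  -4  -4  -3
 -22 -20 -12 -24 -18 -27 -22]
156 [113 109 109 112  89  71  87  87  79  56 136 174 171 165 137  90  36  32
  27  27  30  34  35  30  39] [  1  -3   1   1   2   0   4   3   1   0  -3  -2  -2  -2  -3  -6 -10 -18
 -16 -14 -20 -19 -16 -27 -17]
```

```bash
python3 -c "
from h import *
s=robot.get_state();print(clawrel(s),s['ft_force'])
deltas(*target([-17,1.4,18.5]),6)
Rt=target([0,0,0])[1];Rb=R.from_euler('z',YAW)
for a in np.eye(3):print('slot axis 1mm in tool m',(Rt.inv().apply(Rb.apply(a))).round(3))"
```

```text
(array([-35.138,  -1.862,  18.779]), array([-0.002, -0.001, -0.002])) [-0.442  0.039 -3.192]
from [512.692  -9.972 225.329] to [530.781  -6.701 225.113] [ 2.949 -0.008 -3.135]
rot [-0.0003, 0.0002, -0.0003]
[[-0.003, 0.0005, 0.0001], [-0.003, 0.0005, 0.0001], [-0.003, 0.0005, 0.0001], [-0.003, 0.0005, 0.0001], [-0.003, 0.0005, 0.0001], [-0.003, 0.0005, 0.0001]]
slot axis 1mm in tool m [-1.     0.005 -0.008]
slot axis 1mm in tool m [0.003 0.981 0.192]
slot axis 1mm in tool m [ 0.008  0.192 -0.981]
```

>>> apply_moves:
  travel:
    - [-0.003,0.0004,0.0001]
    - [-0.003,0.0004,0.0001]
    - [-0.003,0.0004,0.0001]
    - [-0.003,0.0004,0.0001]
    - [-0.003,0.0004,0]
    - [-0.003,0.0002,0]
    - [0,0,0]
    - [0,0,0]
  delta_rot:
    - [0,0,0]
    - [0,0,0]
    - [0,0,0]
    - [0,0,0]
    - [0,0,0]
    - [0,0,0]
    - [0,0,0]
    - [0,0,0]

```text
clock: 7.7
eef_pos: [531.4, -6.3, 225.9]
tool_rot: [2.95, -0.007, -3.135]
ft_force: [-0.7, -0.3, -2.8]
finger_gap: 18.2
grip_force: 57.5
```

```bash
python3 - <<'E'
from h import *
t=optics.read_camera('top').astype(int);s=robot.get_state();print(clawrel(s),s['ft_force'])
tt=optics.read_camera('top').astype(int);s=robot.get_state();print(clawrel(s),s['ft_force'])
t=(t+tt)//2
g=t.mean(2).astype(int)
for r in range(136,153):print(r,g[r,318:338],(t[r,318:338,2]-t[r,318:338,0]))
E
```

```text
(array([-16.525,   1.718,  19.385]), array([-0.001, -0.002, -0.   ])) [ 0.56   0.793 -2.223]
(array([-16.584,   1.69 ,  19.414]), array([-0.001, -0.002, -0.001])) [-0.657  0.722 -3.312]
136 [82 79 77 79 78 79 81 80 84 83 84 83 84 77 68 50 17 27 53 49] [  2   1  -3  -4  -6  -3   3   2   2  -1   0   0   2   1   0  -4   0 -14
 -28 -27]
137 [83 84 73 58 62 76 88 86 78 68 68 79 88 83 63 31 23 43 53 36] [  1   0   1  -6  -3   0   2   1   9  24  23  11   1   5   1  -3  -4 -21
 -28 -23]
138 [89 87 84 80 75 83 86 85 74 43 40 70 87 88 70 20 21 50 48 32] [  0   2   1   2   0   3   3   2  22  66  72  25   2   3   4  -2 -14 -28
 -27 -15]
139 [90 90 88 90 86 86 88 88 82 61 57 76 86 88 64 13 39 51 40 42] [  5   1   2   2   2   4   1   4  13  42  55  20   0   1   2  -7 -17 -30
 -19 -27]
140 [ 96  83  87  87  83  84  86  87  98 110 111 100  85  80  49  26  42  42
  28  51] [ -3   1   3   1   3   2   2   2  -2   2  10   8   3   1  -1 -10 -28 -30
 -17 -30]
141 [ 97  79  85  85  84  83  81  76 108 128 117  98  82  63  24  31  41  38
  40  62] [-10  -3   2   2   2   3   2   3  -7  -9  -2   4   0   3  -6 
[... 1191 characters left out ...]
19 -19 -20
 -23 -25]
149 [ 96  87  83  86  81  74 142 175 174 159  97  40  42  31  31  34  33  30
  36  39] [  1   2   2   3   1  -3  -3  -2  -3  -4  -3  -3 -12 -15 -20 -22 -20 -21
 -22 -22]
150 [115  99  80  86  81  72 142 175 171 137  43  44  47  25  34  36  33  32
  38  39] [  0   1   1   2   0  -2  -3  -1   0  -1  -1  -7  -6 -16 -25 -23 -20 -20
 -26 -24]
151 [110  99  81  86  78  71 142 177 156  92  48  60  34  26  33  33  35  37
  38  38] [ -1   1   2   3   2  -2  -2  -3  -1  -4  -2  -2 -17 -20 -22 -23 -17 -20
 -22 -24]
152 [118  98  76  89  79  70 144 173 126  36  80  79  20  36  39  32  29  32
  37  37] [  1   0   2   3   4  -2  -1  -1  -2  -7   1   2 -18 -20 -25 -20 -18 -24
 -26 -24]
```

>>> apply_moves:
  travel:
    - [0,-0.0005,0.0002]
    - [0,-0.0005,0.0002]
    - [0,-0.0004,0.0002]
    - [0,0,0]
    - [-0.001,0,0]
    - [-0.001,0,0]
    - [0,0,0]
    - [0,0,0]
  delta_rot:
    - [0,0,0]
    - [0,0,0]
    - [0,0,0]
    - [0,0,0]
    - [0,0,0]
    - [0,0,0]
    - [0,0,0]
    - [0,0,0]

```text
clock: 8.6
eef_pos: [533.5, -7.6, 225.0]
tool_rot: [2.95, -0.006, -3.135]
ft_force: [-0.2, -0.2, -2.6]
finger_gap: 18.1
grip_force: 57.5
```

```bash
cat > st.py <<'E'
from h import *
s=robot.get_state();a=clawrel(s);print(round(s['clock'],2),a[0],a[1],s['ft_force'],s['wrist_torque'],round(s['finger_gap'],1))
E
python3 st.py
```

```text
8.6 [-14.337   0.47   18.604] [-0.001 -0.002 -0.001] [-0.16  -0.226 -2.637] [-0.323  0.003  0.012] 18.1
```

>>> apply_moves:
  travel:
    - [-0.0007,0,0]
    - [-0.0007,0,0]
    - [-0.0007,0,0]
    - [-0.0007,0,0]
    - [-0.0007,0,0]
    - [-0.0005,0,0]
    - [0,0,0]
    - [0,0,0]
  delta_rot:
    - [0,0,0]
    - [0,0,0]
    - [0,0,0]
    - [0,0,0]
    - [0,0,0]
    - [0,0,0]
    - [0,0,0]
    - [0,0,0]

```text
clock: 9.4
eef_pos: [537.4, -7.6, 225.0]
tool_rot: [2.95, -0.006, -3.135]
ft_force: [0.3, 0.1, -3.8]
finger_gap: 18.4
grip_force: 57.5
```

```bash
python3 st.py
```

```text
9.4 [-10.408   0.408  18.567] [-0.001 -0.002 -0.001] [ 0.258  0.063 -3.772] [-0.267 -0.017  0.023] 18.4
```

No contact at −10.4. Continue slowly.

>>> apply_moves:
  travel:
    - [-0.0007,0,0]
    - [-0.0007,0,0]
    - [-0.0007,0,0]
    - [-0.0007,0,0]
    - [-0.0007,0,0]
    - [-0.0005,0,0]
    - [0,0,0]
    - [0,0,0]
  delta_rot:
    - [0,0,0]
    - [0,0,0]
    - [0,0,0]
    - [0,0,0]
    - [0,0,0]
    - [0,0,0]
    - [0,0,0]
    - [0,0,0]

```text
clock: 10.2
eef_pos: [541.4, -7.5, 224.9]
tool_rot: [2.95, -0.006, -3.135]
ft_force: [-0.2, 0.2, -3.4]
finger_gap: 18.3
grip_force: 57.5
```

```bash
python3 st.py
```

```text
10.2 [-6.41   0.439 18.516] [-0.001 -0.002 -0.   ] [-0.199  0.249 -3.404] [-0.334 -0.012  0.002] 18.3
```

>>> apply_moves:
  travel:
    - [-0.0006,0,0]
    - [-0.0006,0,0]
    - [-0.0006,0,0]
    - [-0.0006,0,0]
    - [-0.0006,0,0]
    - [0,0,0]
    - [0,0,0]
    - [0,0,0]
  delta_rot:
    - [0,0,0]
    - [0,0,0]
    - [0,0,0]
    - [0,0,0]
    - [0,0,0]
    - [0,0,0]
    - [0,0,0]
    - [0,0,0]

```text
clock: 11.0
eef_pos: [544.4, -7.5, 224.9]
tool_rot: [2.95, -0.006, -3.135]
ft_force: [0.1, 0.6, -3.8]
finger_gap: 18.1
grip_force: 57.5
```

```bash
python3 st.py
```

```text
11.0 [-3.384  0.376 18.519] [-0.001 -0.002 -0.001] [ 0.134  0.622 -3.801] [-0.324  0.047 -0.004] 18.1
```

>>> apply_moves:
  travel:
    - [-0.0005,0,0]
    - [-0.0005,0,0]
    - [-0.0005,0,0]
    - [-0.0005,0,0]
    - [-0.0005,0,0]
    - [-0.0005,0,0]
    - [0,0,0]
    - [0,0,0]
  delta_rot:
    - [0,0,0]
    - [0,0,0]
    - [0,0,0]
    - [0,0,0]
    - [0,0,0]
    - [0,0,0]
    - [0,0,0]
    - [0,0,0]

```text
clock: 11.8
eef_pos: [547.5, -7.5, 224.9]
tool_rot: [2.95, -0.006, -3.135]
ft_force: [-0.3, -0.3, -3.4]
finger_gap: 18.6
grip_force: 57.5
```

```bash
python3 st.py
```

```text
11.8 [-0.298  0.377 18.518] [-0.001 -0.002 -0.001] [-0.324 -0.268 -3.431] [-0.384 -0.032 -0.008] 18.6
```

>>> apply_moves:
  travel:
    - [-0.0003,0,0]
    - [-0.0003,0,0]
    - [-0.0003,0,0]
    - [-0.0003,0,0]
    - [-0.0003,0,0]
    - [0,0,0]
    - [0,0,0]
    - [0,0,0]
  delta_rot:
    - [0,0,0]
    - [0,0,0]
    - [0,0,0]
    - [0,0,0]
    - [0,0,0]
    - [0,0,0]
    - [0,0,0]
    - [0,0,0]

```text
clock: 12.6
eef_pos: [549.0, -7.5, 225.0]
tool_rot: [2.95, -0.006, -3.135]
ft_force: [-0.2, -0.7, -4.0]
finger_gap: 18.2
grip_force: 57.5
```

```bash
python3 st.py
```

```text
12.6 [ 1.155  0.396 18.545] [-0.001 -0.002 -0.   ] [-0.185 -0.655 -3.952] [-0.365  0.04  -0.027] 18.2
```

>>> apply_moves:
  travel:
    - [-0.0003,0,0]
    - [-0.0003,0,0]
    - [-0.0003,0,0]
    - [-0.0003,0,0]
    - [-0.0003,0,0]
    - [0,0,0]
    - [0,0,0]
    - [0,0,0]
  delta_rot:
    - [0,0,0]
    - [0,0,0]
    - [0,0,0]
    - [0,0,0]
    - [0,0,0]
    - [0,0,0]
    - [0,0,0]
    - [0,0,0]

```text
clock: 13.4
eef_pos: [550.2, -7.5, 224.8]
tool_rot: [2.95, -0.007, -3.135]
ft_force: [-0.4, -0.7, -2.2]
finger_gap: 17.8
grip_force: 57.5
```

```bash
python3 st.py
```

```text
13.4 [ 2.411  0.368 18.38 ] [-0.001 -0.002 -0.001] [-0.365 -0.745 -2.176] [-0.321  0.147  0.04 ] 17.8
```

>>> apply_moves:
  travel:
    - [-0.0003,0,0]
    - [-0.0003,0,0]
    - [-0.0003,0,0]
    - [-0.0003,0,0]
    - [0,0,0]
    - [0,0,0]
    - [0,0,0]
    - [0,0,0]
  delta_rot:
    - [0,0,0]
    - [0,0,0]
    - [0,0,0]
    - [0,0,0]
    - [0,0,0]
    - [0,0,0]
    - [0,0,0]
    - [0,0,0]

```text
clock: 14.2
eef_pos: [550.3, -7.5, 224.5]
tool_rot: [2.949, -0.009, -3.135]
ft_force: [-5.1, -0.5, -3.0]
finger_gap: 18.2
grip_force: 57.6
```

```bash
python3 st.py; python3 - <<'E'
from h import *
t=optics.read_camera('top').astype(int);g=t.mean(2).astype(int)
for r in range(132,146):print(r,g[r,318:336],(t[r,318:336,2]-t[r,318:336,0]))
E
```

```text
14.2 [ 2.523  0.413 17.87 ] [-0.001  0.001 -0.   ] [-5.131 -0.505 -2.999] [-0.373  1.045  0.256] 18.2
132 [102  55  17  47  56  55  67  66  46  49  46  55  50  32  27  31  45  39] [ -1   2  -4  -5  -5  -5  -8  25  86 101  97  67  26  -8  -1  -9 -25 -24]
133 [106  50  20  68  91  99 112  96  76  80  74  85 114  95  25  34  39  36] [  1   2  -6  -4  -5  -3  -6  13  49  48  61  40   6  -6  -9 -21 -22 -20]
134 [129 138 147 151 157 159 162 151 139 138 137 143 155 128  49  32  33  37] [  3  -3  -3  -1  -2  -3  -3   0   8   7  11   7  -1  -5 -12 -27 -13 -24]
135 [114 136 144 149 148 144 139 131 125 123 124 126 128 102  34  26  32  28] [  0   0  -1  -1  -4   0  -2   1  -1  -2  -4  -1  -2   1 -17 -27 -20 -23]
136 [ 84  81  79  81  75  93 111 119 123 119 120 122 125 102  42  28  35  36] [  0   1  -3  -4  -4  -2  -2  -2  -3  -4  -2  -3  -3  -4 -12 -16 -22 -18]
137 [ 85  81  71  59  68 130 164 164 162 164 163 166 158 115  42  30  37  42] [  1  -2   1   0  -3  -2  -3  -3  -1  -3  -3  -3  -2  -5  -8 -15 -20 -18]
138 [ 88  87  83  79  80 121 154 158 158 157 158 156 135  83  28  38  37  29] [ -2   3
[... 429 characters left out ...]
2  45  47  31  38] [ -7  -1   0   5   4  -2  -4  -3  -2  -1  -1  -3  -8 -19 -23 -29 -17 -22]
142 [ 96  80  88  82  84  68 140 175 174 163 118  70  58  31  33  37  31  33] [-11  -3   2   2   3   0  -4  -1  -1  -4  -3  -3  -1 -23 -33 -21 -22 -24]
143 [ 97  77  85  89  84  79 142 177 167 131  54  62  59  32  36  27  37  42] [-11  -6   2   4   3   2  -3  -2  -2  -1  -1  -4  -6 -20 -18 -18 -20 -22]
144 [ 95  81  85  88  83  79 141 181 154  80  37  52  48  29  35  34  33  38] [-14  -5   1   2   1   0  -3   0  -2  -2  -5  -5 -13 -26 -19 -16 -20 -20]
145 [ 93  74  84  87  83  70 140 172 129  28  54  55  37  37  36  36  36  43] [-13  -4   2   2   3   0  -3  -2  -1  -7  -1  -5 -17 -16 -11 -15 -21 -20]
```

Contact (5 N) exactly at plate-to-face, and the top view shows no 13 mm gap, so the claws are in the slots. I'll ease back slightly and lower.

>>> apply_moves:
  travel:
    - [0.0005,0,0]
    - [0.0005,0,0]
    - [0,-0.0002,0.001]
    - [0,-0.0002,0.001]
    - [0,-0.0002,0.001]
    - [0,-0.0002,0.001]
    - [0,-0.0002,0.001]
    - [0,0,0]
  delta_rot:
    - [0,0,0]
    - [0,0,0]
    - [0,0,0]
    - [0,0,0]
    - [0,0,0]
    - [0,0,0]
    - [0,0,0]
    - [0,0,0]

```text
clock: 15.05
eef_pos: [550.3, -7.3, 219.7]
tool_rot: [2.949, -0.007, -3.135]
ft_force: [-5.1, 0.2, -2.7]
finger_gap: 18.1
grip_force: 57.6
```

```bash
python3 st.py
```

```text
15.05 [ 2.54   0.618 13.225] [-0.001 -0.001 -0.   ] [-5.092  0.229 -2.654] [-0.279  1.062  0.287] 18.1
```

>>> apply_moves:
  travel:
    - [0.0004,0,0]
    - [0.0004,-0.0002,0.0008]
    - [0,-0.0001,0.0008]
    - [0,-0.0002,0.0008]
    - [0,-0.0001,0.0008]
    - [0,-0.0002,0.0008]
    - [0,0,0]
    - [0,0,0]
  delta_rot:
    - [0,0,0]
    - [0,0,0]
    - [0,0,0]
    - [0,0,0]
    - [0,0,0]
    - [0,0,0]
    - [0,0,0]
    - [0,0,0]

```text
clock: 15.85
eef_pos: [550.4, -7.6, 215.9]
tool_rot: [2.95, -0.005, -3.136]
ft_force: [-1.8, -0.3, -3.4]
finger_gap: 18.1
grip_force: 57.6
```

```bash
python3 st.py
```

```text
15.85 [2.514 0.228 9.545] [-0.001 -0.003 -0.001] [-1.754 -0.258 -3.413] [-0.373  0.526  0.118] 18.1
```

Light contact. Keep lowering in small steps until the heels meet the strip.

>>> apply_moves:
  travel:
    - [0.0002,-0.0001,0.0006]
    - [0,-0.0001,0.0006]
    - [0,-0.0001,0.0006]
    - [0,-0.0001,0.0006]
    - [0,-0.0001,0.0006]
    - [0,0,0]
    - [0,0,0]
    - [0,0,0]
  delta_rot:
    - [0,0,0]
    - [0,0,0]
    - [0,0,0]
    - [0,0,0]
    - [0,0,0]
    - [0,0,0]
    - [0,0,0]
    - [0,0,0]

```text
clock: 16.65
eef_pos: [549.9, -7.5, 212.8]
tool_rot: [2.95, -0.006, -3.135]
ft_force: [-0.2, 0.6, -3.2]
finger_gap: 18.3
grip_force: 57.5
```

```bash
python3 st.py
```

```text
16.65 [2.04  0.363 6.439] [-0.001 -0.003 -0.001] [-0.196  0.606 -3.162] [-0.362 -0.031 -0.019] 18.3
```

>>> apply_moves:
  travel:
    - [0,-0.0001,0.0006]
    - [0,-0.0001,0.0006]
    - [0,-0.0001,0.0006]
    - [0,-0.0001,0.0006]
    - [0,0,0]
    - [0,0,0]
    - [0,0,0]
    - [0,0,0]
  delta_rot:
    - [0,0,0]
    - [0,0,0]
    - [0,0,0]
    - [0,0,0]
    - [0,0,0]
    - [0,0,0]
    - [0,0,0]
    - [0,0,0]

```text
clock: 17.45
eef_pos: [549.7, -7.4, 210.3]
tool_rot: [2.95, -0.006, -3.135]
ft_force: [0.5, 0.5, -2.8]
finger_gap: 18.0
grip_force: 57.5
```

```bash
python3 st.py
```

```text
17.45 [1.832 0.442 3.923] [-0.001 -0.002 -0.001] [ 0.525  0.493 -2.826] [-0.316 -0.137  0.004] 18.0
```

>>> apply_moves:
  travel:
    - [0,-0.0001,0.0005]
    - [0,-0.0001,0.0005]
    - [0,-0.0001,0.0005]
    - [0,-0.0001,0.0005]
    - [0,0,0]
    - [0,0,0]
    - [0,0,0]
    - [0,0,0]
  delta_rot:
    - [0,0,0]
    - [0,0,0]
    - [0,0,0]
    - [0,0,0]
    - [0,0,0]
    - [0,0,0]
    - [0,0,0]
    - [0,0,0]

```text
clock: 18.25
eef_pos: [549.6, -7.4, 208.2]
tool_rot: [2.95, -0.006, -3.135]
ft_force: [1.0, -0.4, -2.9]
finger_gap: 18.2
grip_force: 57.5
```

```bash
python3 st.py
```

```text
18.25 [1.746 0.474 1.833] [-0.001 -0.002 -0.001] [ 1.04  -0.358 -2.88 ] [-0.342 -0.115 -0.023] 18.2
```

>>> apply_moves:
  travel:
    - [-0.0002,-0.0001,0.0004]
    - [0,-0.0001,0.0004]
    - [0,-0.0001,0.0004]
    - [0,-0.0001,0.0004]
    - [0,0,0]
    - [0,0,0]
    - [0,0,0]
    - [0,0,0]
  delta_rot:
    - [0,0,0]
    - [0,0,0]
    - [0,0,0]
    - [0,0,0]
    - [0,0,0]
    - [0,0,0]
    - [0,0,0]
    - [0,0,0]

```text
clock: 19.05
eef_pos: [549.7, -7.5, 206.6]
tool_rot: [2.95, -0.006, -3.135]
ft_force: [-0.0, 0.0, -2.6]
finger_gap: 18.3
grip_force: 57.5
```

```bash
python3 st.py
```

```text
19.05 [1.888 0.405 0.175] [-0.001 -0.002 -0.   ] [-0.037  0.029 -2.566] [-0.319 -0.075  0.017] 18.3
```

>>> apply_moves:
  travel:
    - [0,-0.0001,0.0004]
    - [0,-0.0001,0.0004]
    - [0,-0.0001,0.0004]
    - [0,-0.0001,0.0004]
    - [0,0,0]
    - [0,0,0]
    - [0,0,0]
    - [0,0,0]
  delta_rot:
    - [0,0,0]
    - [0,0,0]
    - [0,0,0]
    - [0,0,0]
    - [0,0,0]
    - [0,0,0]
    - [0,0,0]
    - [0,0,0]

```text
clock: 19.85
eef_pos: [549.7, -7.6, 205.0]
tool_rot: [2.95, -0.006, -3.135]
ft_force: [0.9, 0.5, -3.2]
finger_gap: 18.5
grip_force: 57.5
```

```bash
python3 st.py
```

```text
19.85 [ 1.911  0.299 -1.456] [-0.001 -0.002 -0.   ] [ 0.94   0.456 -3.193] [-0.322 -0.094 -0.008] 18.5
```

>>> apply_moves:
  travel:
    - [0,-0.0001,0.0005]
    - [0,-0.0001,0.0005]
    - [0,-0.0001,0.0005]
    - [0,-0.0001,0.0005]
    - [0,0,0]
    - [0,0,0]
    - [0,0,0]
    - [0,0,0]
  delta_rot:
    - [0,0,0]
    - [0,0,0]
    - [0,0,0]
    - [0,0,0]
    - [0,0,0]
    - [0,0,0]
    - [0,0,0]
    - [0,0,0]

```text
clock: 20.65
eef_pos: [549.2, -7.5, 202.9]
tool_rot: [2.949, -0.007, -3.135]
ft_force: [-2.1, -0.2, -0.7]
finger_gap: 19.0
grip_force: 57.8
```

```bash
python3 st.py
```

```text
20.65 [ 1.422  0.421 -3.651] [-0.001 -0.001 -0.   ] [-2.137 -0.204 -0.728] [-0.17   0.441  0.091] 19.0
```

Heels have met the strip (Fz +2.4, Fx −2). Release here and press near the post with closed fingers.

>>> apply_moves:
  travel:
    - [0,0,0]
    - [0,0,0]
    - [0,0,0]
    - [0,0,0]
    - [0,0,0]
    - [0,0,0]
    - [0,0,0]
    - [0,0,0]
  delta_rot:
    - [0,0,0]
    - [0,0,0]
    - [0,0,0]
    - [0,0,0]
    - [0,0,0]
    - [0,0,0]
    - [0,0,0]
    - [0,0,0]
  grip: 0.06

```text
clock: 21.45
eef_pos: [549.7, -7.6, 202.9]
tool_rot: [2.95, -0.006, -3.135]
ft_force: [0.2, -0.1, -0.4]
finger_gap: 60.0
grip_force: 0.0
```

```bash
python3 st.py; python3 -c "
from h import *
s=robot.get_state();p=s['eef_pos']
deltas(np.array([p[0],p[1]-2,p[2]+75]),R.from_euler('xyz',[np.pi,0,-3.1316]),8)"
```

```text
21.45 [ 1.877  0.27  -3.526] [-0.001 -0.002 -0.001] [ 0.205 -0.127 -0.442] [-0.222 -0.042 -0.003] 60.0
from [549.698  -7.604 202.892] to [549.698  -9.604 277.892] [ 3.142  0.    -3.132]
rot [0.024, -0.0007, -0.0005]
[[0.0001, 0.0015, -0.0093], [0.0001, 0.0013, -0.0093], [0.0, 0.0011, -0.0093], [0.0, 0.0009, -0.0093], [0.0, 0.0006, -0.0094], [0.0, 0.0004, -0.0094], [0.0, 0.0002, -0.0094], [0.0, -0.0, -0.0094]]
```

>>> apply_moves:
  travel:
    - [0,0.0015,-0.0093]
    - [0,0.0013,-0.0093]
    - [0,0.0011,-0.0093]
    - [0,0.0009,-0.0093]
    - [0,0.0006,-0.0094]
    - [0,0.0004,-0.0094]
    - [0,0.0002,-0.0094]
    - [0,0,-0.0094]
  delta_rot:
    - [0.012,0,0]
    - [0.024,0,0]
    - [0.024,0,0]
    - [0.024,0,0]
    - [0.024,0,0]
    - [0.024,0,0]
    - [0.024,0,0]
    - [0.036,0,0]

```text
clock: 22.25
eef_pos: [550.3, -11.0, 279.2]
tool_rot: [-3.14, -0.005, -3.136]
ft_force: [0.1, 0.5, -0.1]
finger_gap: 60.0
grip_force: 0.0
```

```bash
python3 - <<'E'
from h import *
i,s=snap('w4');print(s['eef_pos'],s['tool_rot'],s['ft_force'])
t=optics.read_camera('top');cv2.imwrite('pics/top4.png',t)
sc=optics.read_camera('scene');cv2.imwrite('pics/scene4.png',sc)
o=np.zeros((600,800,3),np.uint8)
o[:300,:400]=cv2.resize(i[40:340,120:520],(400,300))
o[:300,400:]=cv2.resize(sc[150:285,270:450],(400,300),interpolation=cv2.INTER_CUBIC)
o[300:,:400]=cv2.resize(t[110:110+75,280:380],(400,300),interpolation=cv2.INTER_CUBIC)
o[300:,400:]=cv2.resize(sc[210:210+45,280:340],(400,300),interpolation=cv2.INTER_CUBIC)
cv2.imwrite('pics/c7.png',o)
E
```

```text
[550.327 -10.963 279.233] [-3.14  -0.005 -3.136] [ 0.082  0.543 -0.118]
```

View pics/c7.png

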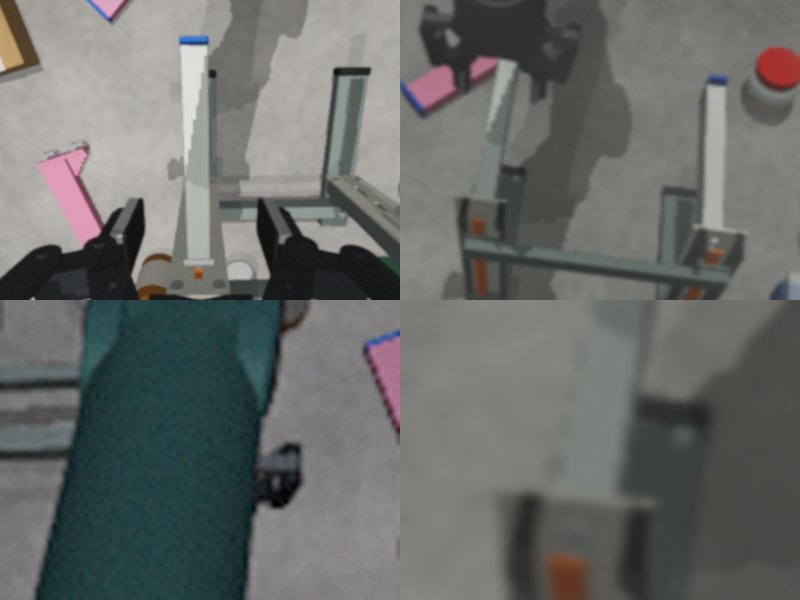

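It hangs straight and square, with the arm running to the bare post's top slots (wrist crop (196,45) to (199,265)). Now close the fingers and move over the root.

>>> apply_moves:
  travel:
    - [-0.008,0,0]
    - [-0.015,0,0]
    - [-0.015,0,0]
    - [-0.014,0,0]
    - [-0.007,0,0.004]
    - [0,0,0.01]
    - [0,0,0.01]
    - [0,0,0.004]
  delta_rot:
    - [0,0,0]
    - [0,0,0]
    - [0,0,0]
    - [0,0,0]
    - [0,0,0]
    - [0,0,0]
    - [0,0,0]
    - [0,0,0]
  grip: 0.0

```text
clock: 23.2
eef_pos: [607.0, -10.1, 247.6]
tool_rot: [3.142, -0.01, -3.136]
ft_force: [-0.5, -0.6, 0.4]
finger_gap: 0.1
grip_force: 0.0
```

>>> apply_moves:
  travel:
    - [0,0,0.001]
    - [0,0,0.001]
    - [0,0,0.001]
    - [0,0,0.001]
    - [0,0,0.001]
    - [0,0,0.001]
    - [0,0,0]
    - [0,0,0]
  delta_rot:
    - [0,0,0]
    - [0,0,0]
    - [0,0,0]
    - [0,0,0]
    - [0,0,0]
    - [0,0,0]
    - [0,0,0]
    - [0,0,0]

```text
clock: 24.0
eef_pos: [609.0, -10.1, 243.6]
tool_rot: [3.142, -0.006, -3.135]
ft_force: [-0.1, 0.2, -0.0]
finger_gap: 0.0
grip_force: 0.0
```

>>> apply_moves:
  travel:
    - [0,0,0.0012]
    - [0,0,0.0012]
    - [0,0,0.0012]
    - [0,0,0.0012]
    - [0,0,0.0012]
    - [0,0,0.0012]
    - [0,0,0]
    - [0,0,0]
  delta_rot:
    - [0,0,0]
    - [0,0,0]
    - [0,0,0]
    - [0,0,0]
    - [0,0,0]
    - [0,0,0]
    - [0,0,0]
    - [0,0,0]

```text
clock: 24.8
eef_pos: [608.9, -10.1, 236.4]
tool_rot: [3.142, -0.006, -3.135]
ft_force: [-0.0, -0.3, 0.5]
finger_gap: -0.2
grip_force: 0.0
```

>>> apply_moves:
  travel:
    - [0,0,0.0006]
    - [0,0,0.0006]
    - [0,0,0.0006]
    - [0,0,0.0006]
    - [0,0,0.0006]
    - [0,0,0]
    - [0,0,0]
    - [0,0,0]
  delta_rot:
    - [0,0,0]
    - [0,0,0]
    - [0,0,0]
    - [0,0,0]
    - [0,0,0]
    - [0,0,0]
    - [0,0,0]
    - [0,0,0]

```text
clock: 25.6
eef_pos: [608.9, -10.1, 233.4]
tool_rot: [3.142, -0.006, -3.135]
ft_force: [0.3, 0.5, -0.9]
finger_gap: -0.1
grip_force: 0.0
```

>>> apply_moves:
  travel:
    - [0,0,0.0005]
    - [0,0,0.0005]
    - [0,0,0.0005]
    - [0,0,0.0005]
    - [0,0,0]
    - [0,0,0]
    - [0,0,0]
    - [0,0,0]
  delta_rot:
    - [0,0,0]
    - [0,0,0]
    - [0,0,0]
    - [0,0,0]
    - [0,0,0]
    - [0,0,0]
    - [0,0,0]
    - [0,0,0]

```text
clock: 26.4
eef_pos: [608.9, -10.1, 231.4]
tool_rot: [3.142, -0.006, -3.135]
ft_force: [0.0, -0.0, -0.2]
finger_gap: -0.1
grip_force: 0.0
```

>>> apply_moves:
  travel:
    - [0,0,0.0005]
    - [0,0,0.0005]
    - [0,0,0.0005]
    - [0,0,0.0005]
    - [0,0,0]
    - [0,0,0]
    - [0,0,0]
    - [0,0,0]
  delta_rot:
    - [0,0,0]
    - [0,0,0]
    - [0,0,0]
    - [0,0,0]
    - [0,0,0]
    - [0,0,0]
    - [0,0,0]
    - [0,0,0]

```text
clock: 27.2
eef_pos: [608.9, -10.1, 229.5]
tool_rot: [-3.142, -0.006, -3.135]
ft_force: [0.8, 0.9, 0.6]
finger_gap: 0.3
grip_force: 0.0
```

>>> apply_moves:
  travel:
    - [0,0,0.0005]
    - [0,0,0.0005]
    - [0,0,0.0005]
    - [0,0,0.0005]
    - [0,0,0]
    - [0,0,0]
    - [0,0,0]
    - [0,0,0]
  delta_rot:
    - [0,0,0]
    - [0,0,0]
    - [0,0,0]
    - [0,0,0]
    - [0,0,0]
    - [0,0,0]
    - [0,0,0]
    - [0,0,0]

```text
clock: 28.0
eef_pos: [608.9, -10.1, 227.4]
tool_rot: [3.142, -0.006, -3.135]
ft_force: [0.5, 0.3, 0.5]
finger_gap: 0.1
grip_force: 0.0
```

```bash
python3 - <<'E'
from h import *
i,s=snap('w5');print(s['eef_pos'],s['tool_rot'],s['ft_force'],s['wrist_torque'])
sc=optics.read_camera('scene');cv2.imwrite('pics/scene5.png',sc)
o=np.zeros((600,800,3),np.uint8)
o[:300,:400]=cv2.resize(i[40:340,120:520],(400,300))
o[:300,400:]=cv2.resize(i[200:320,240:400],(400,300),interpolation=cv2.INTER_CUBIC)
o[300:,:400]=cv2.resize(sc[195:270,280:380],(400,300),interpolation=cv2.INTER_CUBIC)
o[300:,400:]=cv2.resize(cv2.imread('pics/w4.png')[200:320,240:400],(400,300),interpolation=cv2.INTER_CUBIC)
cv2.imwrite('pics/c8.png',o)
E
```

```text
[608.899 -10.099 227.45 ] [ 3.142 -0.006 -3.135] [0.513 0.281 0.514] [-0.043 -0.011 -0.035]
```

View pics/c8.png

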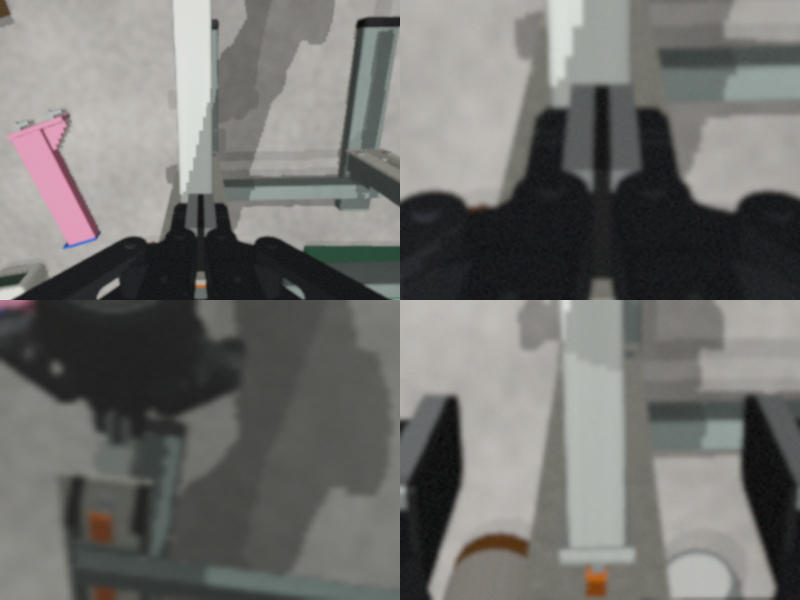

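>>> apply_moves:
  travel:
    - [0,0,0.0005]
    - [0,0,0.0005]
    - [0,0,0.0005]
    - [0,0,0.0005]
    - [0,0,0.0005]
    - [0,0,0.0005]
    - [0,0,0]
    - [0,0,0]
  delta_rot:
    - [0,0,0]
    - [0,0,0]
    - [0,0,0]
    - [0,0,0]
    - [0,0,0]
    - [0,0,0]
    - [0,0,0]
    - [0,0,0]

```text
clock: 28.9
eef_pos: [608.9, -10.1, 224.4]
tool_rot: [3.142, -0.006, -3.135]
ft_force: [0.0, 0.4, -0.3]
finger_gap: 0.0
grip_force: 0.0
```

```bash
python3 - <<'E'
from h import *
W=wcam('w4')
def at_x(C,p,x):
    o,d=ray(C,p);return o+d*(x-o[0])/d[0]
for r in (298,299.5,301):
    for x in (641,644.5):print(r,x,at_x(W,(318.8-.3,r),x))
# nose lip: c7 left panel scale1: lip top edge y~37 -> row 77 , x 179..208
for r in (76,77.5):print('lip',[at_z(W,(120+193.5,40+r-40),z) for z in (242,247)])
g=cv2.imread('pics/w4.png').mean(2).astype(int)
print(g[70:86,313]);print(g[290:310,318]);print(g[82,295:335],g[250,295:345])
E
```

```text
298 641 [641.    -11.884 226.212]
298 644.5 [644.5   -11.905 221.559]
299.5 641 [641.    -11.87  228.325]
299.5 644.5 [644.5   -11.89  223.716]
301 641 [641.    -11.855 230.405]
301 644.5 [644.5   -11.875 225.841]
lip [array([455.834, -15.715, 242.   ]), array([456.302, -15.598, 247.   ])]
lip [array([456.764, -15.717, 242.   ]), array([457.21 , -15.599, 247.   ])]
[171 172 171 170 167 157 143 134 130 126 116  99  80  72 102 151]
[174 176 175 175 175 175 175 170 163 157 166 172 172 169 158 146 137 134
 128 119]
[173 171 167 156 129 100  85  81  84  83  82  83  79  79  82  79  80  80
  80  81  77  78  77  75  74  73  75  74  75  75  72  72  81 106 132 146
 151 152 152 151] [178 176 173 160 136 117 113 112 111 116 135 160 173 178 181 181 179 178
 178 178 178 178 177 177 179 178 178 179 179 180 179 177 174 165 147 127
 116 112 114 114 112 110 110 109 107 106 106 105 106 107]
```

>>> apply_moves:
  travel:
    - [0,0,0.0005]
    - [0,0,0.0005]
    - [0,0,0.0005]
    - [0,0,0.0005]
    - [0,0,0.0005]
    - [0,0,0.0005]
    - [0,0,0]
    - [0,0,0]
  delta_rot:
    - [0,0,0]
    - [0,0,0]
    - [0,0,0]
    - [0,0,0]
    - [0,0,0]
    - [0,0,0]
    - [0,0,0]
    - [0,0,0]

```text
clock: 29.7
eef_pos: [608.8, -10.1, 221.4]
tool_rot: [3.142, -0.006, -3.135]
ft_force: [1.6, 0.9, -0.1]
finger_gap: 0.2
grip_force: 0.0
```

```bash
python3 - <<'E'
from h import *
c=optics.get_calibration('wrist');C=(c['camera_matrix'],c['k1'],c['hand_eye'])
for z in (-19,-13,-6,0):print('tip edge x11',z,proj(C,np.array([11,0,z])),proj(C,np.array([11,11,z])))
i,s=snap('w6');print(s['eef_pos'],s['ft_force'],s['wrist_torque'])
for n in ('w5','w6'):
    g=cv2.imread(f'pics/{n}.png').mean(2).astype(int)
    print(n,'col311',g[222:250,311],'col 328',g[222:250,328])
    print(g[200,285:345]);print(g[238,285:345]);print(g[255,285:345])
    o,d=0,0
    W=wcam(n);print('arm edges row200',[at_z(W,(u,200),231) for u in (300,332)])
E
```

```text
tip edge x11 -19 [319.799 226.299] [339.433 226.292]
tip edge x11 -13 [319.81  222.111] [338.769 222.104]
tip edge x11 -6 [319.822 217.573] [338.051 217.568]
tip edge x11 0 [319.831 213.953] [337.477 213.948]
[608.809 -10.111 221.388] [ 1.627  0.904 -0.141] [-0.055 -0.001  0.011]
w5 col311 [158 158 157 157 157 155 156 157 156 156 148 131 107  94  92  91  91  91
  91  91  90  92  91  91  90  90  91  90] col 328 [154 156 156 155 155 155 155 156 154 155 147 128 107  93  89  90  91  91
  90  90  89  90  91  91  92  91  90  91]
[174 173 171 171 169 169 167 167 166 168 167 166 165 171 190 206 214 217
 219 218 219 218 217 215 216 216 213 201 177 160 157 157 156 156 157 156
 159 157 158 158 159 157 158 157 155 147 135 120 114 116 116 114 112 113
 112 110 110 111 113 111]
[179 180 178 166 145 122 111 112 112 112 110 113 112 114 118 130 143 152
 157 158 158 155 141 113  95  91  91  91  90  92  90  82  68  43  22  18
  25  32  57  77  88  91  91  91  91  89  91  92 100 110 112 113 110 110
 110 108 110 110 111 112]
[143 121 110 111 109 108 100  81  52  32  29  30  26  29  29  28  29  30
  31  33
[... 626 characters left out ...]
8 166 158 157 157 157
 158 158 159 159 159 157 157 157 156 150 140 126 117 114 112 115 114 113
 112 109 108 107 109 108]
[179 180 178 169 148 125 114 113 112 113 113 113 111 114 124 142 152 158
 160 159 159 156 142 114  95  91  91  90  90  93  89  84  68  42  26  24
  22  34  57  77  88  92  92  91  90  89  91  92 101 108 112 112 113 113
 111 111 112 112 113 114]
[143 120 112 112 112 113 104  87  55  33  31  25  29  28  31  30  30  26
  29  37  53  72  88  90  91  91  90  91  91  90  89  79  57  36  24  22
  26  25  44  67  84  89  90  92  91  90  91  90  88  81  62  41  27  25
  26  30  32  30  29  31]
arm edges row200 [array([585.6  , -21.726, 231.   ]), array([585.487,  -3.196, 231.   ])]
```

The fingers aren't on the arm yet, because the tips sit further back than the TCP. To keep the gripper body clear of the post top, I'll shift 8 mm outward (about 43 mm from the post) and keep descending.

>>> apply_moves:
  travel:
    - [0.004,0,0]
    - [0.004,0,0]
    - [0,0,0.0006]
    - [0,0,0.0006]
    - [0,0,0.0006]
    - [0,0,0.0006]
    - [0,0,0.0006]
    - [0,0,0]
  delta_rot:
    - [0,0,0]
    - [0,0,0]
    - [0,0,0]
    - [0,0,0]
    - [0,0,0]
    - [0,0,0]
    - [0,0,0]
    - [0,0,0]

```text
clock: 30.55
eef_pos: [600.8, -10.1, 218.3]
tool_rot: [3.142, -0.007, -3.135]
ft_force: [-0.2, 0.3, 0.5]
finger_gap: 0.4
grip_force: 0.0
```

>>> apply_moves:
  travel:
    - [0,0,0.0005]
    - [0,0,0.0005]
    - [0,0,0.0005]
    - [0,0,0.0005]
    - [0,0,0.0005]
    - [0,0,0.0005]
    - [0,0,0]
    - [0,0,0]
  delta_rot:
    - [0,0,0]
    - [0,0,0]
    - [0,0,0]
    - [0,0,0]
    - [0,0,0]
    - [0,0,0]
    - [0,0,0]
    - [0,0,0]

```text
clock: 31.35
eef_pos: [600.8, -10.1, 215.5]
tool_rot: [3.142, -0.006, -3.135]
ft_force: [0.3, 0.8, -0.4]
finger_gap: -0.2
grip_force: 0.0
```

>>> apply_moves:
  travel:
    - [0,0,0.0005]
    - [0,0,0.0005]
    - [0,0,0.0005]
    - [0,0,0.0005]
    - [0,0,0.0005]
    - [0,0,0.0005]
    - [0,0,0]
    - [0,0,0]
  delta_rot:
    - [0,0,0]
    - [0,0,0]
    - [0,0,0]
    - [0,0,0]
    - [0,0,0]
    - [0,0,0]
    - [0,0,0]
    - [0,0,0]

```text
clock: 32.15
eef_pos: [600.8, -10.2, 212.5]
tool_rot: [3.142, -0.006, -3.135]
ft_force: [-0.6, 0.6, 0.2]
finger_gap: -0.0
grip_force: 0.0
```

```bash
python3 - <<'E'
from h import *
i,s=snap('w7');print(s['eef_pos'],s['ft_force'],s['wrist_torque'])
from scipy.ndimage import gaussian_filter1d
# arm width vs row -> depth, per image
for n in ('w4','w5','w6','w7'):
    g=cv2.imread(f'pics/{n}.png').mean(2);st=pickle.load(open(f'pics/{n}.pkl','rb'))
    print(n,st['eef_pos'])
    for r in (90,120,150,180,210,220,230):
        l=gaussian_filter1d(g[r-1:r+2].mean(0),1);d=np.gradient(l)
        L=285+np.argmax(d[285:312]);Rr=318+np.argmin(d[318:350])
        print(r,L,Rr,end=' | ')
    print()
E
```

```text
[600.804 -10.155 212.488] [-0.64   0.609  0.213] [ 0.049  0.025 -0.055]
w4 [550.327 -10.963 279.233]
90 300 327 | 120 301 321 | 150 303 328 | 180 304 328 | 210 304 328 | 220 305 329 | 230 305 329 | 
w5 [608.899 -10.099 227.45 ]
90 295 330 | 120 296 330 | 150 297 326 | 180 299 331 | 210 299 331 | 220 299 331 | 230 299 331 | 
w6 [608.809 -10.111 221.388]
90 294 331 | 120 295 331 | 150 296 327 | 180 298 319 | 210 298 331 | 220 298 331 | 230 299 332 | 
w7 [600.804 -10.155 212.488]
90 292 331 | 120 294 331 | 150 295 331 | 180 296 332 | 210 296 332 | 220 297 332 | 230 297 332 |
```

>>> apply_moves:
  travel:
    - [0,0,0.0005]
    - [0,0,0.0005]
    - [0,0,0.0005]
    - [0,0,0.0005]
    - [0,0,0.0005]
    - [0,0,0.0005]
    - [0,0,0]
    - [0,0,0]
  delta_rot:
    - [0,0,0]
    - [0,0,0]
    - [0,0,0]
    - [0,0,0]
    - [0,0,0]
    - [0,0,0]
    - [0,0,0]
    - [0,0,0]

```text
clock: 33.0
eef_pos: [600.8, -10.2, 209.8]
tool_rot: [3.141, -0.006, -3.135]
ft_force: [-1.0, 0.3, 3.1]
finger_gap: 0.2
grip_force: 1.6
```

>>> apply_moves:
  travel:
    - [0,0,0.0005]
    - [0,0,0.0005]
    - [0,0,0.0005]
    - [0,0,0.0005]
    - [0,0,0.0005]
    - [0,0,0]
    - [0,0,0]
    - [0,0,0]
  delta_rot:
    - [0,0,0]
    - [0,0,0]
    - [0,0,0]
    - [0,0,0]
    - [0,0,0]
    - [0,0,0]
    - [0,0,0]
    - [0,0,0]

```text
clock: 33.8
eef_pos: [601.0, -10.2, 207.0]
tool_rot: [-3.142, -0.006, -3.135]
ft_force: [-0.6, -1.1, 2.5]
finger_gap: 0.1
grip_force: 1.0
```

>>> apply_moves:
  travel:
    - [0,0,0.0005]
    - [0,0,0.0005]
    - [0,0,0.0005]
    - [0,0,0.0005]
    - [0,0,0]
    - [0,0,0]
    - [0,0,0]
    - [0,0,0]
  delta_rot:
    - [0,0,0]
    - [0,0,0]
    - [0,0,0]
    - [0,0,0]
    - [0,0,0]
    - [0,0,0]
    - [0,0,0]
    - [0,0,0]

```text
clock: 34.6
eef_pos: [601.0, -10.2, 206.6]
tool_rot: [3.141, -0.006, -3.135]
ft_force: [-2.9, -0.1, 11.3]
finger_gap: -0.1
grip_force: 5.6
```

```bash
python3 - <<'E'
from h import *
i,s=snap('w8');print(s['eef_pos'],s['ft_force'],s['wrist_torque'],s['finger_gap'],s['grip_force'])
for n in ('w7','w8'):
    g=cv2.imread(f'pics/{n}.png').mean(2).astype(int);c=cv2.imread(f'pics/{n}.png').astype(int)
    print(n,g[222:246,311],g[228,285:345]);print((c[40:130:3,313,0]-c[40:130:3,313,2]))
E
```

```text
[600.973 -10.236 206.569] [-2.861 -0.066 11.277] [0.012 0.691 0.017] -0.10634717812831976 5.553673559334129
w7 [157 157 156 158 156 158 158 158 155 155 149 129 108  95  90  90  90  91
  92  89  91  92  90  89] [176 176 174 172 171 170 169 164 151 131 119 128 161 191 208 214 217 217
 217 215 210 206 193 171 159 156 158 157 156 157 155 156 156 157 156 156
 157 157 157 156 158 157 156 157 155 152 145 133 119 113 113 114 113 113
 114 112 113 109 105 100]
[-5 -5 -4 -5 -5 -4 -4 -5 -5 -4 -4 -3 -3 -3 -3 -3 -3 -3 -3 -1 -1 -1 -1 -2
 -1 -1  0 -1 -1  0]
w8 [156 156 157 157 156 158 156 156 156 155 149 130 104  92  90  89  89  90
  93  88  90  90  89  91] [173 173 171 170 169 169 167 161 147 126 125 154 186 204 212 215 216 217
 218 217 217 214 211 199 176 160 156 157 155 155 155 155 156 156 155 156
 158 157 156 156 156 156 157 157 156 152 145 132 119 113 112 112 112 113
 112 112 114 111 111 108]
[-5 -5 -4 -5 -5 -5 -4 -5 -4 -4 -3 -3 -3 -3 -3 -2 -2 -3 -1 -1 -1 -1 -1 -1
  0 -1 -1  0  0  0]
```

>>> apply_moves:
  travel:
    - [0,0,0.0004]
    - [0,0,0.0004]
    - [0,0,0.0004]
    - [0,0,0]
    - [0,0,0]
    - [0,0,0]
    - [0,0,0]
    - [0,0,0]
  delta_rot:
    - [0,0,0]
    - [0,0,0]
    - [0,0,0]
    - [0,0,0]
    - [0,0,0]
    - [0,0,0]
    - [0,0,0]
    - [0,0,0]

```text
clock: 35.45
eef_pos: [601.0, -10.2, 206.4]
tool_rot: [3.14, -0.006, -3.136]
ft_force: [-4.5, -0.7, 16.7]
finger_gap: 0.5
grip_force: 8.4
```

>>> apply_moves:
  travel:
    - [0,0,0.0004]
    - [0,0,0.0004]
    - [0,0,0.0004]
    - [0,0,0]
    - [0,0,0]
    - [0,0,0]
    - [0,0,0]
    - [0,0,0]
  delta_rot:
    - [0,0,0]
    - [0,0,0]
    - [0,0,0]
    - [0,0,0]
    - [0,0,0]
    - [0,0,0]
    - [0,0,0]
    - [0,0,0]

```text
clock: 36.25
eef_pos: [601.0, -10.3, 206.2]
tool_rot: [3.14, -0.005, -3.136]
ft_force: [-7.6, 1.0, 21.4]
finger_gap: -0.4
grip_force: 11.2
```

```bash
python3 - <<'E'
from h import *
a=[optics.read_camera('scene') for _ in range(2)];s=robot.get_state();print(s['clock'],s['eef_pos'],s['ft_force'])
cv2.imwrite('pics/scene8.png',np.mean(a,0).astype(np.uint8))
for n in ('scene0','scene2','scene3','scene4','scene5','scene8'):
    im=cv2.imread(f'pics/{n}.png').astype(float);o=np.clip(im[...,2]-im[...,0]-15,0,None)
    out=[]
    for (x0,x1,y0,y1) in ((298,313,243,262),(298,313,262,300),(395,420,255,270),(390,410,275,300)):
        p=o[y0:y1,x0:x1];yy,xx=np.mgrid[y0:y1,x0:x1];out.append((round(p.sum()),round((p*xx).sum()/p.sum(),2),round((p*yy).sum()/p.sum(),2)))
    print(n,out)
for n in ('scene0','scene3','scene4','scene5','scene8'):
    g=cv2.imread(f'pics/{n}.png').mean(2).astype(int);print(n);print(g[232:262,304]);print(g[232:262,308])
E
```

```text
36.35 [601.007 -10.244 206.207] [-7.15   0.94  22.802]
scene0 [(1656, np.float64(304.65), np.float64(250.71)), (2486, np.float64(306.15), np.float64(274.14)), (1370, np.float64(411.17), np.float64(264.52)), (2592, np.float64(398.96), np.float64(286.71))]
scene2 [(1830, np.float64(304.66), np.float64(250.73)), (2747, np.float64(306.14), np.float64(274.12)), (1478, np.float64(411.16), np.float64(264.54)), (2796, np.float64(398.95), np.float64(286.73))]
scene3 [(1864, np.float64(304.67), np.float64(250.7)), (2800, np.float64(306.15), np.float64(274.13)), (1498, np.float64(411.16), np.float64(264.53)), (2845, np.float64(398.95), np.float64(286.72))]
scene4 [(1639, np.float64(304.68), np.float64(251.08)), (2806, np.float64(306.14), np.float64(274.12)), (1483, np.float64(411.14), np.float64(264.53)), (2812, np.float64(398.94), np.float64(286.73))]
scene5 [(1728, np.float64(304.67), np.float64(251.08)), (2915, np.float64(306.14), np.float64(274.12)), (1534, np.float64(411.15), np.float64(264.53)), (2893, np.float64(398.96), np.float64(286.7))]
scene8 [(1731, np.float64(304.68), np.float64(2
[... 717 characters left out ...]
6  84  84  86  84  74
  64  61  61  61  62  70  75  78 101 109 110 108]
[125 125 125 125 125 125 125 120 101  89  86  87  87  86  83  84  85  83
  79  79  77  76  76  75  71  66  80 102 108 109]
scene5
[114 110 107 106 108 114 119 114  95  87  88  90  87  84  84  85  83  74
  63  60  60  60  62  66  65  62  70  74  76  74]
[101 106 105 106 106 106 110 116 101  89  86  87  88  86  83  84  85  83
  80  78  79  76  76  75  71  63  67  72  74  73]
scene8
[114 108 109 109 114 123 125 115  94  86  88  92  89  84  83  84  82  74
  63  59  59  60  62  65  65  62  70  73  74  74]
[ 89 102 105 106 106 106 111 116 100  88  86  88  88  87  84  84  86  83
  79  78  77  76  75  74  70  63  66  71  73  73]
```

The strip hasn't moved under 22 N, and the push point is near the 50 mm limit, so the hooks may be jamming. I'll lift off, tilt the tool to keep the body clear of the post, and press about 27 mm from the post.

>>> apply_moves:
  travel:
    - [0,0,-0.004]
    - [0,0,-0.005]
    - [0,0,-0.005]
    - [-0.008,0,0]
    - [-0.008,0,0]
    - [-0.008,0,0]
    - [-0.007,0,0]
    - [0,0,0]
  delta_rot:
    - [0,0,0]
    - [0,0,0]
    - [0,0,0]
    - [0,-0.05,0]
    - [0,-0.05,0]
    - [0,-0.05,0]
    - [0,-0.05,0]
    - [0,0,0]

```text
clock: 37.15
eef_pos: [630.4, -10.0, 218.0]
tool_rot: [3.141, 0.192, -3.136]
ft_force: [-0.1, -0.3, -0.7]
finger_gap: 0.3
grip_force: 0.0
```

```bash
python3 - <<'E'
from h import *
s=robot.get_state();print(s['clock'],s['eef_pos'],s['tool_rot'],s['ft_force'])
M=T_wrist(s)[:3,:3];print(M[:,2],M.T@np.array([0,0,-1]),M.T@np.array([1,0,0]))
E
```

```text
37.15 [630.406  -9.979 218.019] [ 3.141  0.192 -3.136] [-0.122 -0.312 -0.673]
[ 0.191  0.001 -0.982] [ 0.191 -0.     0.982] [-0.982 -0.006  0.191]
```

Lower ~8 mm to expected contact.

>>> apply_moves:
  travel:
    - [0.0002,0,0.001]
    - [0.0002,0,0.001]
    - [0.0002,0,0.001]
    - [0.0002,0,0.001]
    - [0.0002,0,0.001]
    - [0.0002,0,0.001]
    - [0,0,0]
    - [0,0,0]
  delta_rot:
    - [0,0,0]
    - [0,0,0]
    - [0,0,0]
    - [0,0,0]
    - [0,0,0]
    - [0,0,0]
    - [0,0,0]
    - [0,0,0]

```text
clock: 37.95
eef_pos: [631.6, -10.0, 212.5]
tool_rot: [3.142, 0.194, -3.135]
ft_force: [0.1, 0.6, 0.0]
finger_gap: 0.0
grip_force: 0.0
```

>>> apply_moves:
  travel:
    - [0.0001,0,0.0006]
    - [0.0001,0,0.0006]
    - [0.0001,0,0.0006]
    - [0.0001,0,0.0006]
    - [0.0001,0,0.0006]
    - [0,0,0]
    - [0,0,0]
    - [0,0,0]
  delta_rot:
    - [0,0,0]
    - [0,0,0]
    - [0,0,0]
    - [0,0,0]
    - [0,0,0]
    - [0,0,0]
    - [0,0,0]
    - [0,0,0]

```text
clock: 38.75
eef_pos: [631.8, -10.0, 209.5]
tool_rot: [3.142, 0.194, -3.135]
ft_force: [0.4, 0.9, 0.6]
finger_gap: 0.4
grip_force: 0.0
```

>>> apply_moves:
  travel:
    - [0.0001,0,0.0006]
    - [0.0001,0,0.0006]
    - [0.0001,0,0.0006]
    - [0.0001,0,0.0006]
    - [0.0001,0,0.0006]
    - [0,0,0]
    - [0,0,0]
    - [0,0,0]
  delta_rot:
    - [0,0,0]
    - [0,0,0]
    - [0,0,0]
    - [0,0,0]
    - [0,0,0]
    - [0,0,0]
    - [0,0,0]
    - [0,0,0]

```text
clock: 39.55
eef_pos: [632.1, -10.0, 208.5]
tool_rot: [3.14, 0.195, -3.136]
ft_force: [-6.9, 0.1, 12.2]
finger_gap: 0.1
grip_force: 6.5
```

>>> apply_moves:
  travel:
    - [0.0001,0,0.0005]
    - [0.0001,0,0.0005]
    - [0.0001,0,0.0005]
    - [0.0001,0,0.0005]
    - [0,0,0]
    - [0,0,0]
    - [0,0,0]
    - [0,0,0]
  delta_rot:
    - [0,0,0]
    - [0,0,0]
    - [0,0,0]
    - [0,0,0]
    - [0,0,0]
    - [0,0,0]
    - [0,0,0]
    - [0,0,0]

```text
clock: 40.35
eef_pos: [632.2, -10.0, 208.1]
tool_rot: [3.139, 0.196, -3.136]
ft_force: [-9.8, 1.3, 22.8]
finger_gap: 0.1
grip_force: 11.5
```

The 210→207 step under light end-of-call force, followed by stiffness with the strip at rest, suggests it snapped home during that call. I'll back off to the earlier w4 pose to verify the height drop.

>>> apply_moves:
  travel:
    - [-0.002,0,-0.01]
    - [-0.003,0,-0.0147]
    - [-0.003,0,-0.0147]
    - [0.0146,0,-0.01]
    - [0.0146,0,-0.0095]
    - [0.0146,0,-0.008]
    - [0.0155,0,-0.007]
    - [0.016,0,-0.006]
  delta_rot:
    - [0,0,0]
    - [0,0,0]
    - [0,0,0]
    - [0,0.04,0]
    - [0,0.04,0]
    - [0,0.04,0]
    - [0,0.04,0]
    - [0,0.04,0]

```text
clock: 41.15
eef_pos: [551.9, -10.5, 276.6]
tool_rot: [-3.141, -0.008, -3.135]
ft_force: [-0.1, 0.1, 0.4]
finger_gap: -0.2
grip_force: 0.0
```

>>> apply_moves:
  travel:
    - [0,0,0]
    - [0,0,0]
    - [0,0,0]
    - [0,0,0]
    - [0,0,0]
    - [0,0,0]
    - [0,0,0]
    - [0,0,0]
  delta_rot:
    - [0,0,0]
    - [0,0,0]
    - [0,0,0]
    - [0,0,0]
    - [0,0,0]
    - [0,0,0]
    - [0,0,0]
    - [0,0,0]
  grip: 0.06

```text
clock: 41.95
eef_pos: [552.4, -10.4, 276.3]
tool_rot: [3.142, -0.006, -3.135]
ft_force: [0.2, 0.4, 0.4]
finger_gap: 60.0
grip_force: 0.0
```

```bash
python3 - <<'E'
from h import *
i,s=snap('w9');print(s['clock'],s['eef_pos'],s['tool_rot'],s['ft_force'])
sc=optics.read_camera('scene');cv2.imwrite('pics/scene9.png',sc)
for n in ('w4','w9'):
    im=cv2.imread(f'pics/{n}.png').astype(int);g=im.mean(2).astype(int);W=wcam(n)
    print(n,g[285:325,312],g[285:325,316])
    print((im[290:325,318,2]-im[290:325,318,0]))
    print('pred px root top back z=230,235,225 @644.5',[proj(W,(644.5,-12,z)).round(1) for z in (225,230,235)],'face top',proj(W,(644.5,-12,269)).round(1))
for n in ('scene0','scene4','scene9'):
    im=cv2.imread(f'pics/{n}.png').astype(float);o=np.clip(im[...,2]-im[...,0]-15,0,None)
    p=o[243:262,298:313];yy,xx=np.mgrid[243:262,298:313];print(n,p.sum(),(p*yy).sum()/p.sum());g=im.mean(2).astype(int);print(g[225:250,304],g[225:250,308])
E
```

```text
41.95 [552.415 -10.449 276.289] [ 3.142 -0.006 -3.135] [0.245 0.374 0.449]
w4 [177 176 176 176 175 176 177 175 175 176 176 175 173 164 156 165 172 173
 169 157 140 122 111 107 109 112 112 113 111 111 109 109 111 111 111 114
 114 113 113 113] [176 177 177 177 176 176 176 175 176 176 175 176 172 164 159 164 171 172
 167 155 139 124 122 120 114 107  97  88  74  72  71  67  73  90 104 110
 111 109 108 108]
[  0   0  -1   1   1   0   0   1   0   0   2   0   1   0   1   0   0   3
  26  74 126 149 144 122 116 107 111  91  57  22  10   9   7   6   8]
pred px root top back z=230,235,225 @644.5 [array([318.4, 300.4]), array([318.3, 304. ]), array([318.3, 307.7])] face top [317.9 337.4]
w9 [175 175 174 174 174 174 175 173 173 174 172 165 158 166 174 174 170 159
 144 125 112 108 109 109 112 110 112 111 110 108 106 103 105 107 110 112
 113 111 114 110] [176 176 175 176 176 176 175 175 175 175 173 165 157 162 171 170 165 156
 146 136 129 122 118 114 106  98  94  90  76  71  62  66  70  80  97 107
 110 110 111 109]
[  1   1   1   0   0   1   1   0   1   1   0   1   0  -1  -1   0  12  54
 111 152 16
[... 210 characters left out ...]
50.71497584541063
[119 120 119 118 118 117 115 115 116 117 117 118 127 145 140 104  84  85
  91  93  94  94  97 103  90] [116 114 113 113 113 111 111 111 110 106 105 103 103 122 147 120  91  84
  85  89  90  88  89  91  86]
scene4 1639.0 251.0817571690055
[124 124 119 120 118 120 124 122 118 116 116 120 126 125 115  95  87  87
  90  86  84  84  86  84  74] [124 125 125 124 124 124 125 125 125 125 125 125 125 125 120 101  89  86
  87  87  86  83  84  85  83]
scene9 1656.0 251.07487922705315
[124 124 119 120 118 119 121 121 118 118 118 120 126 126 115  94  86  89
  93  90  85  84  86  82  75] [125 125 125 124 125 125 125 125 125 125 125 125 125 125 119 101  89  87
  88  89  87  84  82  84  84]
```

The root dropped about 3 mm with the strip at rest. I'll check against the hung bracket by taking the same view 220 mm to the left.

>>> apply_moves:
  travel:
    - [0,0.03,0]
    - [0.0005,0.044,0]
    - [0.0005,0.044,0]
    - [0.0005,0.044,0]
    - [0.0005,0.038,0]
    - [0,0.02,0]
    - [0,0,0]
    - [0,0,0]
  delta_rot:
    - [0,0,0]
    - [0,0,0]
    - [0,0,0]
    - [0,0,0]
    - [0,0,0]
    - [0,0,0]
    - [0,0,0]
    - [0,0,0]

```text
clock: 42.85
eef_pos: [549.0, 208.9, 276.2]
tool_rot: [-3.141, -0.006, -3.135]
ft_force: [0.1, -0.9, 0.0]
finger_gap: 59.9
grip_force: 0.0
```

```bash
python3 - <<'E'
from h import *
i,s=snap('w10');i,s=snap('w10');print(s['clock'],s['eef_pos'],s['tool_rot'])
for n in ('w4','w9','w10'):
    im=cv2.imread(f'pics/{n}.png').astype(int);g=im.mean(2).astype(int);b=im[...,0]-im[...,2]
    print(n);
    for c in (308,312,316,320,324):print(c,g[288:312,c])
    print('blue',b[60:100,312],b[60:100,318]);print('row200',g[200,290:350])
    W=wcam(n);
E
```

```text
42.9 [549.137 207.702 276.309] [-3.14  -0.006 -3.137]
w4
308 [165 165 164 162 163 161 162 161 160 157 152 150 164 173 173 170 158 143
 123 112 111 111 112 113]
312 [176 175 176 177 175 175 176 176 175 173 164 156 165 172 173 169 157 140
 122 111 107 109 112 112]
316 [177 176 176 176 175 176 176 175 176 172 164 159 164 171 172 167 155 139
 124 122 120 114 107  97]
320 [175 176 175 175 175 175 174 174 174 169 159 157 166 173 175 170 158 147
 138 132 127 119 106  98]
324 [176 176 176 176 176 175 176 176 175 170 159 157 166 172 174 169 156 135
 116 112 112 115 112 113]
blue [ -7  -8  -7  -7  -7  -7  -8  -7  -7  -7  -7  -7  -7  -6  -2  21  70 125
 146 149 144 135 113  78  38  10  -1  -4  -4  -5  -5  -5  -5  -4  -4  -5
  -5  -5  -5  -4] [ -8  -7  -7  -7  -7  -7  -7  -7  -6  -5  -6  -7  -6  -6  -1  24  75 124
 145 147 142 130 105  75  36   8  -2  -4  -5  -4  -5  -5  -4  -4  -4  -5
  -5  -4  -5  -5]
row200 [154 138 134 133 135 137 145 156 167 164 150 141 144 160 187 209 215 204
 181 165 161 160 159 159 159 158 158 159 159 158 158 158 159 159 159 160
 159 153 134 113  96  97 101 103 103  98  
[... 1563 characters left out ...]
112 110 107]
324 [175 175 175 176 176 175 175 174 165 160 166 167 161 153 149 144 139 135
 131 122 110  98  85  76]
blue [ -6  -7  -7  -6  -7  -7  -7  -6  -6  -6  -3  12  51  92 111 115 115 106
  96  74  46  17   4  -1   0   0   0  -1   0  -1  -1  -1  -1   0  -1  -1
   0  -1   0   0] [ -6  -6  -7  -7  -7  -6  -7  -6  -7  -5   0  25  75 119 129 121 113 104
  93  73  43  16   4   0   0  -1   0  -1  -1   0   0   0  -1  -1  -1  -1
   0  -1   0   0]
row200 [141 136 131 129 127 122 120 121 122 120 119 122 123 123 124 123 122 121
 115 112 128 146 157 161 162 162 160 161 161 160 159 159 160 158 160 159
 159 160 159 159 161 161 160 160 152 134 109  98 103 106 108 106 108 107
 110 116 120 121 123 124]
```

The two brackets match. Seam to lip spans 217.0 px on the new one and 217.4 px on the hung one, with both seams at row 297, so the bracket is level with the hung one and home. The strip is at rest and the gripper is clear. Handing in.

```bash
python3 -c "
from bench import robot
print(robot.finish_job())"
```

```text
the job is handed in; nothing more can be done
None
```

I hooked the bracket into the bare post's top two slots, pressed it home and released it, and handed the job in at about 43 s. By my camera check it sits level with the hung bracket to within about 1 mm, with the strip sprung out; no result came back at hand-in.

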